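# Make room in a row of hardware caddies and slide one in

## Task

Put the red T-nut caddy away in the green rack, between the blue and the yellow caddy: first shift the blue and yellow caddies apart, pushing their outer neighbours along, until the red one fits; then slide it in from the front, fully home against the back rail and let go. All five must end up standing flat and straight in the rack, backs at the rail or nearly so; don't tip a row caddy or disturb the loose things on the bench.

Things in the scene. Friction and masses are not known exactly. Their poses are not given: they have to be found in the camera images.
- rack: Green steel rack fixed on the bench (sizes in mm). Origin: on the bench, mid-width of the bay, where a caddy's centre is when fully home; x into the rack (yaw within 0.15), y along the row. No floor: caddies stand on the bench. Back rail 40 high, face at x +47.5. End cheeks 40 high, front at x -47.5, inner faces at y +-156: five caddies fit with about 10 to spare.
- rack_edge (a point): Middle of the lower front edge of the first overhead slat (45 in front of the rack's origin, 212 up; axes as the rack). Slats run along y over the whole row; side arms at rack y beyond +-165 have undersides 200 up. Rods lie on top, to 242. The fins are reached only with a tilted gripper coming from the front, under this edge.
- caddy_red: Red caddy of black T-nuts, to put away; alone in front of the rack, left or right, yaw within 0.4. 95 (x) x 60 (y) x 45 high, solid to the rim, 0.28 to 0.52 kg. On it a grip fin of its colour: 12 thick (across y), from x -42 to x +10, z 45 to 90. Origin: centre of the underside; x from front (fin end) to back, z up.
- caddy_blue: Blue caddy of copper couplings, size, fin and axes as the red one; one of the middle two in the row, left or right of the yellow one. Origin: centre of the underside.
- caddy_yellow: Yellow caddy of rusty washers, size, fin and axes as the red one; the other of the middle two. Origin: centre of the underside.
- caddy_grey: Grey caddy of brass nuts, size, fin and axes as the red one; at one end of the row. The four row caddies start straight, backs about 3 from the back rail, 0.5 between them. Origin: centre of the underside.
- caddy_green: Green caddy of bolts, size, fin and axes as the red one; at the other end of the row. The row's free space, 70 in all, is at its two ends, 20 to 50 at each, so both halves must be shifted, nearly up to their cheeks. Two slide with up to 8 N, more if they rub on the back rail. Origin: centre of the underside.
- washers: Stack of rusty washers, one loose piece, 60 diameter, 48 high, in front of the rack on the side away from the red caddy; leave it alone. Origin: centre of its underside.
- coupling: Copper pipe coupling standing on end at the right, 58 diameter, 70 high, loose; leave it alone. Origin: centre of its underside.
- tnut: Large black T-nut lying at the right, 90 x 40 x 22, loose; leave it alone. Origin: centre of its underside.
- oil: Yellow oil bottle with red cap at the far right, 60 diameter, 170 high, loose; leave it alone. Origin: centre of its underside.
- vise: Dark cast-iron vise on the left, fixed, 130 x 100, 126 high, lever handle towards the robot, gripping a threaded rod 114 up that runs from y -50 to y +290 in its frame. Origin: centre of its base.

How it is judged (in metres and radians):
On the way:
1. A gap wider than the red caddy stands open between the blue and yellow caddies while the red one is still outside the rack (horizontal distance between caddy_blue and caddy_yellow above 0.121 m and x of caddy_red in the frame of rack below -0.08 m), for 0.2 s.
At the end, for the whole second after the job is handed in: Red stands flat (4 mm, 0.06 rad) between blue and yellow (centres 54 to 80 mm off), at most 7 mm short of home, within 0.13 rad of the rack's direction; the other four stand flat in the rack, at most 15 mm short of home, within 0.15 rad; all at rest (x of caddy_red in the frame of rack between -0.007 and 0.004 m and height (world z) of each of caddy_red, caddy_grey, caddy_blue, caddy_yellow, caddy_green below 0.004 m and angle between each of caddy_red, caddy_grey, caddy_blue, caddy_yellow, caddy_green's own z axis and vertical below 0.06 rad and angle between the x axis of caddy_red and the x axis of rack, either way round below 0.13 rad and linear speed of each of caddy_red, caddy_grey, caddy_blue, caddy_yellow, caddy_green below 0.01 m/s and ((y of caddy_blue in the frame of caddy_red between 0.054 and 0.08 m and y of caddy_yellow in the frame of caddy_red between -0.08 and -0.054 m) or (y of caddy_yellow in the frame of caddy_red between 0.054 and 0.08 m and y of caddy_blue in the frame of caddy_red between -0.08 and -0.054 m)) and x of caddy_grey in the frame of rack between -0.015 and 0.006 m and y of caddy_grey in the frame of rack between -0.13 and 0.13 m and angle between the x axis of each of caddy_grey, caddy_blue, caddy_yellow, caddy_green and the x axis of rack, either way round below 0.15 rad and x of caddy_blue in the frame of rack between -0.015 and 0.006 m and y of caddy_blue in the frame of rack between -0.13 and 0.13 m and x of caddy_yellow in the frame of rack between -0.015 and 0.006 m and y of caddy_yellow in the frame of rack between -0.13 and 0.13 m and x of caddy_green in the frame of rack between -0.015 and 0.006 m and y of caddy_green in the frame of rack between -0.13 and 0.13 m); the robot touches nothing.
It fails at once if A caddy of the row is tipped by more than 0.35 rad (angle between any of caddy_grey, caddy_blue, caddy_yellow, caddy_green's own z axis and vertical above 0.35 rad).
It fails at once if The washer stack, coupling, T-nut or oil bottle is moved by more than 30 mm (distance of any of washers, coupling, tnut, oil from where it was at the start of the episode above 0.03 m).
It also fails if it takes over 69 s, if anything falls off the work surface, if the arm or the gripper's body presses on something with over 40 N, if the wrist force passes 120 N, or if a joint passes its speed limit or range.

## Robot

A 6-joint arm with a two-finger parallel gripper is mounted at the origin on the work surface. World frame = base frame: x ahead of the robot, y to its left, z up, the work surface at z = 0. Lengths are in m, angles in degrees, forces in N, time in s.
With the tool pointing down it reaches from about 0.35 to 0.875 m from the base axis. Payload 4.2 kg.
Tool frame: the origin (TCP) lies midway between the tips of the shut fingers; the grasp point (between the pads) lies 19 mm behind it (r.pinch_z is the distance from the TCP to the grasp point, in m); z points along the fingers, y is the direction in which the jaws open and shut (so a half turn about z gives the same grasp; the last joint's range is limited). The gripper opens to 87 mm and grips with 3 to 60 N. Pads are 19 mm wide; open, the fingers measure 117 mm over their backs; the gripper's body (75 mm by 190 mm) begins 51 mm behind the grasp point.
Start: joints at [-53.709, 22.042, 0.453, 0, -68.411, -14.817], TCP at [0.229, -0.582, 0.223] pointing down, gripper open.
Joint ranges: [-179.83, 179.83], [-69.29, 118.12], [-61.27, 80.66], [-181.25, 117.63], [-171.15, -9.14], [-177.46, 177.46]. Speed limits (degrees/s): [159.86, 159.86, 180, 180, 180, 180].

## Interface

Orientations are given as a 3x3 rotation matrix whose columns are the frame's x, y, z axes.
In Python, from station import r, optics, workorder gives the robot as it stands.
- The arm moves only by the tool carry_out, never from a script. Its argument "commands" is a list of rows, each a list of 3 entries, a list of its own where there are three numbers: the shift along the tool's x, y, z in m, then the turn, a rotation vector about the tool's x, y, z in degrees, then the finger opening in m, from 0 to 0.087. In form: [[[tx, ty, tz], [ax, ay, az], grip], ...]. A call has 1 to 12 rows; each row shifts and turns the pose as measured when the row begins, along the tool's axes as they then stand; what a row does not reach is not made up. A row lasts 1/12 s, in which the tool goes at most 41.7 mm and 7.16 degrees, less where a joint would pass 70% of its speed; a pose out of reach is approached as far as the arm can. A call with a gripper value outside its range is refused whole. The fingers move at their own pace and stop on an object; the grip force is fixed at half the most. Time passes only in rows, so rows that do not move let the fingers close. It gives the time, the measured TCP pose, the force and the opening at its end, in the units of the state.
- r.sense(): the state, without advancing time (a new reading comes with each control period).
- optics.capture(name): name is "side" or "top" or "wrist"; returns a dict with "img" (480x640x3 uint8, red, green, blue), "mtx" (3x3 intrinsics, pixels), "extrinsics" (4x4, takes a point from camera to world coordinates). Camera axes: x right, y down, z forward; pixel columns grow to the right and rows downward; lengths in m; the calibration is good to about 2 mm. A picture is of the moment at which its call begins. There is no depth.
- workorder.finish_job(): hands the job in, once; it reports no verdict.
The state is a dict: "time_s": time; "joints": joint angles; "joint_velocities": joint speeds; "effort": joint torques, N m; "tcp_pos": TCP position; "ee_rot": TCP orientation; "wrist_force": force on the tool from outside, world axes, zero at the start; "moment": the same for the moment, N m; "gripper_width": opening from 0.0 (shut) to 1.0 (fully open).
Only numpy, scipy, OpenCV 4.12 (cv2) and the standard library are available. Lean on these libraries where they do the work, as an engineer would, in place of code of your own. Each camera call takes 0.05 s, during which the arm holds its last target.

## Working session

There is one attempt and no reset: what is moved stays moved. The work goes in short steps, Python scripts to look and compute and a tool call to move; the robot and the scene stay as the last step left them, time stands still between calls to the robot, and variables do not carry over. Pictures are saved under pics/ and viewed, and the job is handed in when it is done.

Besides the shell and the picture viewer there is one more tool, called after "Call:" as name(argument=value, ...) on one line, values as JSON. carry_out: Moves the arm, as the interface text tells. Its arguments: {"type":"object","properties":{"commands":{"type":"array","items":{"type":"array"}}},"required":["commands"]}

```bash
ls; mkdir -p pics; python3 - <<'E'
from station import r, optics
import cv2,json
import numpy as np
for n in ["side","top","wrist"]:
    d=optics.capture(n); cv2.imwrite(f"pics/{n}0.png",d["img"][:,:,::-1]); np.savez(f"{n}0.npz",**d)
    print(n,np.round(d["mtx"],1).tolist(),np.round(d["extrinsics"],3).tolist())
print(r.sense(), r.pinch_z)
E
```

```text
pics
side [[594.1, 0.0, 324.3], [0.0, 594.1, 243.4], [0.0, 0.0, 1.0]] [[-0.726, -0.402, 0.558, -0.347], [-0.687, 0.41, -0.6, 0.91], [0.012, -0.819, -0.574, 1.037], [0.0, 0.0, 0.0, 1.0]]
top [[474.2, 0.0, 315.7], [0.0, 474.2, 239.7], [0.0, 0.0, 1.0]] [[0.015, -0.994, 0.109, 0.391], [-1.0, -0.016, -0.002, -0.024], [0.004, -0.108, -0.994, 1.388], [0.0, 0.0, 0.0, 1.0]]
wrist [[369.9, 0.0, 322.7], [0.0, 369.9, 241.8], [0.0, 0.0, 1.0]] [[-0.366, 0.89, 0.272, 0.153], [0.931, 0.349, 0.109, -0.611], [0.002, 0.293, -0.956, 0.384], [0.0, 0.0, 0.0, 1.0]]
{'time_s': 0.15, 'joints': array([-5.37086743e+01,  2.20824103e+01,  3.97931297e-01, -1.91555449e-02,
       -6.84108702e+01, -1.48163249e+01]), 'joint_velocities': array([ 0.09809155, -0.05979292,  0.18637352,  0.16826102, -0.13379261,
       -0.01804523]), 'effort': array([ 6.47258776e-05, -3.91051054e+01,  1.87586832e+01,  4.22234371e+00,
        1.23583549e-02, -1.46376078e-04]), 'tcp_pos': array([ 0.22865251, -0.58119256,  0.22169703]), 'ee_rot': array([[-9.30622468e-01, -3.65979895e-01, -7.34418627e-04],
       [-3.65980611e-01,  9.30621226e-01,  1.52532704e-03],
       [ 1.25226534e-04,  1.68828659e-03, -9.99998567e-01]]), 'wrist_force': array([-1.47474265,  0.02561506, -0.04877554]), 'moment': array([-0.00086692,  0.02140641,  0.01371802]), 'gripper_width': 0.9995380450863176} 0.0187
```

View pics/side0.png

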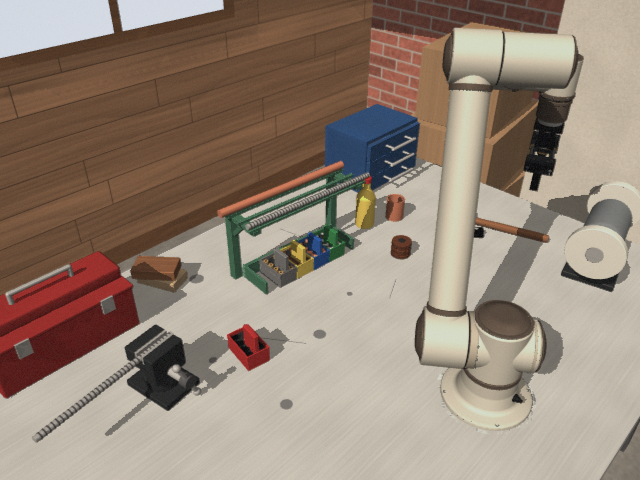

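View pics/top0.png

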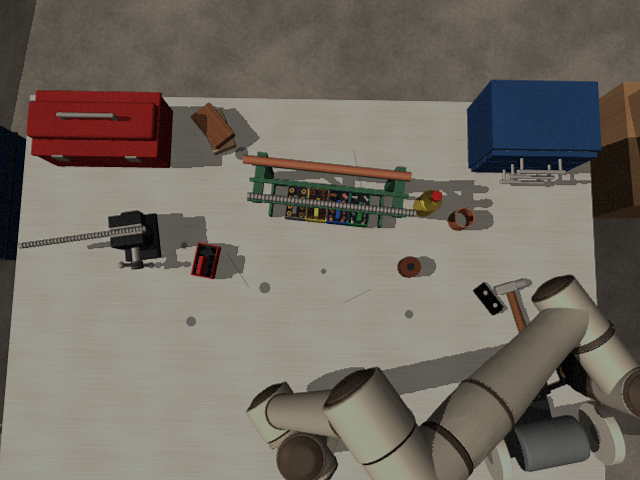

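View pics/wrist0.png

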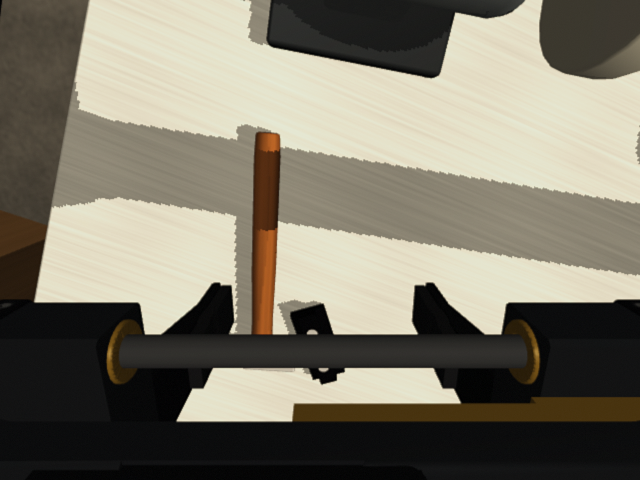

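```bash
python3 - <<'E'
import cv2
s=cv2.imread("pics/side0.png");t=cv2.imread("pics/top0.png")
cv2.imwrite("pics/s_rack.png",cv2.resize(s[160:300,210:390],(792,616))[:600])
cv2.imwrite("pics/t_rack.png",cv2.resize(t[140:250,235:435],(800,440),interpolation=cv2.INTER_CUBIC))
a=cv2.resize(s[315:375,215:285],(400,343),interpolation=cv2.INTER_CUBIC)
b=cv2.resize(t[235:285,180:230],(343,343),interpolation=cv2.INTER_CUBIC)
cv2.imwrite("pics/red.png",cv2.hconcat([a,b]))
E
```

```text
(no output)
```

View pics/s_rack.png

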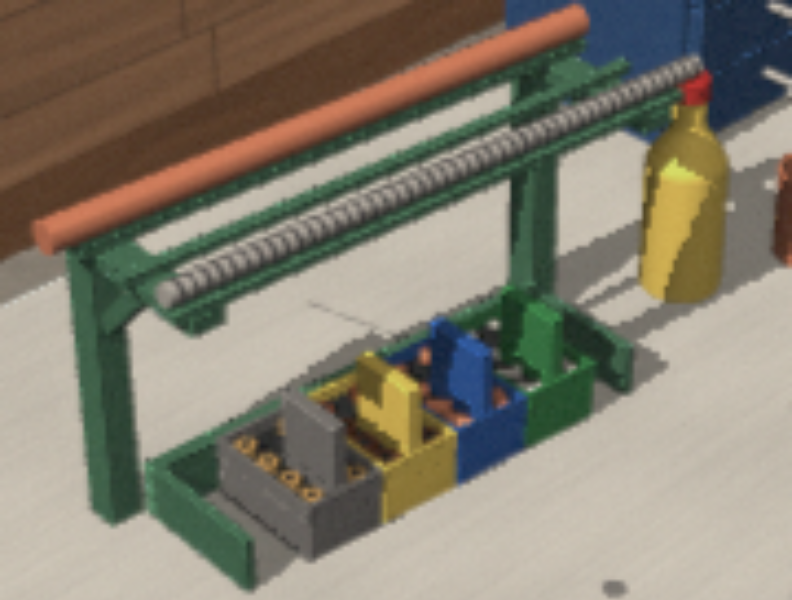

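View pics/t_rack.png

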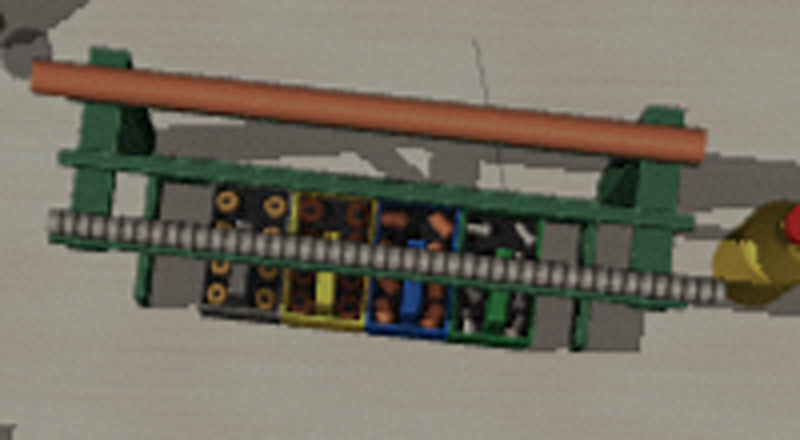

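View pics/red.png

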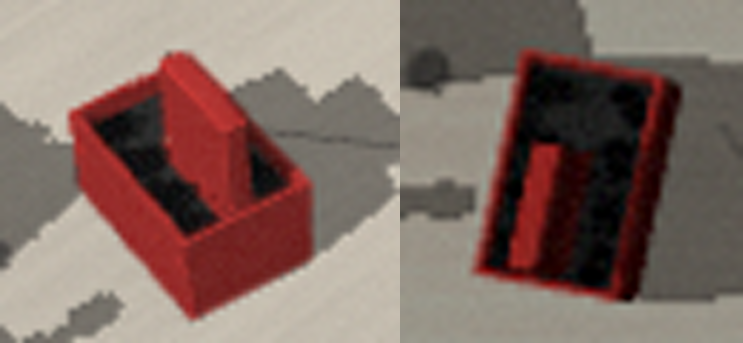

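```bash
python3 - <<'E'
import cv2
s=cv2.imread("pics/side0.png");t=cv2.imread("pics/top0.png")
def crop(im,x0,y0,w,h,k,name):
    c=cv2.resize(im[y0:y0+h,x0:x0+w],None,fx=k,fy=k,interpolation=cv2.INTER_CUBIC)
    for i in range(0,w,10):
        cv2.putText(c,str(x0+i),(i*k,8),0,0.3,(255,255,255),1); cv2.line(c,(i*k,0),(i*k,h*k),(255,255,255) ,1) if 0 else cv2.line(c,(i*k,10),(i*k,16),(0,0,255),1)
    for i in range(0,h,10):
        cv2.putText(c,str(y0+i),(0,i*k+4),0,0.3,(255,255,255),1); cv2.line(c,(22,i*k),(28,i*k),(0,0,255),1)
    cv2.imwrite("pics/"+name,c)
crop(s,240,220,120,75,6,"a1.png")
crop(t,265,180,125,55,6,"a2.png")
E
```

```text
(no output)
```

View pics/a1.png

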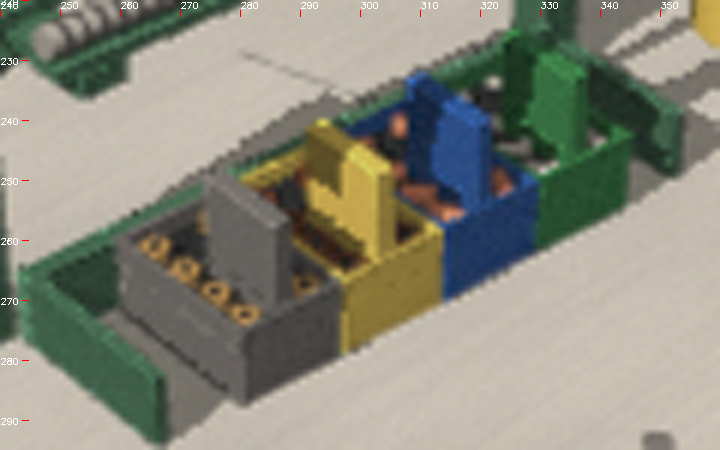

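View pics/a2.png

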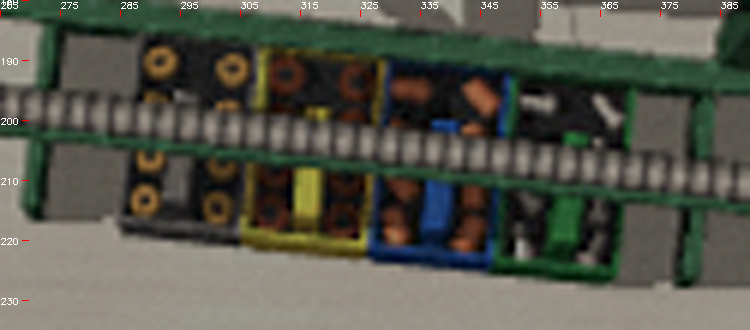

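```bash
cat > h.py <<'E'
import numpy as np, cv2
from scipy.optimize import least_squares
def load(n):
    d=np.load(n); return d["mtx"],d["extrinsics"]
def proj(cam,P):
    K,T=cam; p=(np.asarray(P,float)-T[:3,3])@T[:3,:3]; p=p@K.T; return p[:,:2]/p[:,2:]
def place(pose,P):
    x,y,a=pose; c,s=np.cos(a),np.sin(a); P=np.asarray(P,float)
    return np.c_[x+c*P[:,0]-s*P[:,1],y+s*P[:,0]+c*P[:,1],P[:,2]]
def fit(obs,x0):
    "obs: list of (cam, pts3 (m), px)"
    f=lambda q: np.concatenate([(proj(c,place(q,P))-p).ravel() for c,P,p in obs])
    s=least_squares(f,x0,loss="soft_l1"); return s.x,f(s.x).reshape(-1,2)
E
python3 - <<'E'
from h import *
S=load("side0.npz");T=load("top0.npz")
m=1e-3
P=np.array([(-47.5,121,0),(-47.5,60.5,0),(-47.5,0,0),(-47.5,-60.5,0),(-47.5,-121,0),(-47.5,-121,45),(-47.5,60.5,45),(-47.5,0,45),(-47.5,-60.5,45),(47.5,121,45)])*m
p=np.array([(280.5,287.5),(297,279.2),(314,269.8),(329.5,261.5),(344.5,254.5),(345.3,242.2),(296.8,266.3),(313.8,258.5),(329.7,250),(260,260)])
q,e=fit([(S,P,p)],[.5,0,0]); print("row side",q,np.round(e,1).tolist())
Pt=np.array([(-47.5,121,45),(-47.5,-121,0)])*m; pt=np.array([(285.3,216.2),(367.5,226.7)])
q2,e=fit([(S,P,p),(T,Pt,pt)],q); print("both",q2,np.round(e,1).tolist())
Pr=np.array([(-47.5,156,0),(-47.5,-156,0)])*m; pr=np.array([(267.5,293.8),(351.3,248.5)])
q3,e=fit([(S,Pr,pr)],q); print("rack",q3,np.round(e,1).tolist())
# predicted for red: draw
E
```

```text
row side [ 0.63673411 -0.05824562 -0.08751765] [[-0.1, 0.6], [0.4, -0.0], [-0.2, 0.8], [0.1, 0.8], [0.2, -0.2], [-0.1, -0.3], [0.4, 0.1], [0.0, -0.6], [0.1, -0.3], [-1.1, -0.7]]
both [ 0.63820514 -0.05975469 -0.08657131] [[-0.1, 0.2], [0.5, -0.5], [-0.2, 0.3], [0.0, 0.3], [0.2, -0.6], [-0.1, -0.8], [0.4, -0.4], [0.0, -1.1], [0.1, -0.7], [-1.1, -1.2], [-1.2, 0.8], [-1.0, 1.0]]
rack [ 0.64257791 -0.05448386 -0.08282889] [[0.4, -0.6], [-0.5, 0.9]]
```

```bash
python3 - <<'E'
from h import *
S=load("side0.npz");T=load("top0.npz")
m=1e-3
P=np.array([(-47.5,30,0),(-47.5,30,45),(-47.5,-30,0),(-47.5,-30,45),(47.5,30,45),(47.5,30,0)])*m
p=np.array([(248.8,370.6),(248.8,357),(269.6,360.2),(269.6,346.9),(227.6,335.1),(228.7,346.9)])
# top: scale 6.86 origin (180,235), crop x offset 400
pt=np.array([((478-400)/6.86+180,273/6.86+235),((628-400)/6.86+180,299/6.86+235),((525-400)/6.86+180,52/6.86+235)])
Pt=np.array([(-47.5,30,45),(-47.5,-30,0),(47.5,30,45)])*m
for o in ([(S,P,p)],[(T,Pt,pt)],[(S,P,p),(T,Pt,pt)]):
    q,e=fit(o,[.5,.2,0]); print(q,np.round(e,1).tolist())
# washers
K,Tm=T
def ray(cam,px,z):
    K,T=cam; d=T[:3,:3]@np.linalg.solve(K,[*px,1]); o=T[:3,3]; return o+d*(z-o[2])/d[2]
print("washer top",ray(T,(409,266),.048),"vise",ray(T,(135,235),.1), ray(T,(145,230),.114))
E
```

```text
[ 0.47229919  0.28724024 -0.17422154] [[0.0, 0.6], [-1.2, 0.4], [1.1, -0.2], [0.4, -0.5], [-0.4, -1.3], [0.0, 0.5]]
[ 0.47360578  0.28708792 -0.18284845] [[-0.8, -0.1], [1.4, 0.8], [-0.2, -0.6]]
[ 0.47278966  0.28703427 -0.17857383] [[-0.2, 0.4], [-1.4, 0.3], [1.0, -0.3], [0.2, -0.6], [-0.4, -1.5], [0.0, 0.3], [-0.8, 0.3], [1.5, 1.0], [-0.2, -0.3]]
washer top [ 0.46637686 -0.29146224  0.048     ] vise [0.53657871 0.46724106 0.1       ] [0.54902484 0.43566264 0.114     ]
```

```bash
cat >> h.py <<'E'
from scipy.spatial.transform import Rotation as Ro
def rackR(phi,yaw):
    "tool R for tilt phi deg (forward), heading yaw (rad)"
    f=np.array([np.cos(yaw),np.sin(yaw),0]); u=np.array([0,0,1.]); s,c=np.sin(np.radians(phi)),np.cos(np.radians(phi))
    z=s*f-c*u; x=-c*f-s*u; return np.c_[x,np.cross(z,x),z]
def rows(st,p,R,n,grasp=False):
    R0=st["ee_rot"]; p=np.asarray(p,float)
    if grasp: p=p+0.0187*R[:,2]
    D=R0.T@R; t=R0.T@(p-st["tcp_pos"]); rv=Ro.from_matrix(D).as_rotvec()/n
    A=sum(Ro.from_rotvec(rv*k).as_matrix() for k in range(n)); s=np.linalg.solve(A,t)
    print("n",n,"row",[round(v,4) for v in s],[round(v,2) for v in np.degrees(rv)], "mm/row %.1f"%(1e3*np.linalg.norm(s)))
def show(st):
    print("t%.2f"%st["time_s"],"j",np.round(st["joints"],1),"p",np.round(st["tcp_pos"],4),"g",np.round(st["tcp_pos"]-.0187*st["ee_rot"][:,2],4),"z",np.round(st["ee_rot"][:,2],3),"F",np.round(st["wrist_force"],1),"M",np.round(st["moment"],2),"w",round(st["gripper_width"],3))
E
python3 - <<'E'
from h import *
from station import r
st=r.sense();show(st)
rows(st,[.40,-.12,.30],rackR(0,-.085),24)
E
```

```text
t0.15 j [-53.7  22.1   0.4  -0.  -68.4 -14.8] p [ 0.2287 -0.5812  0.2217] g [ 0.2287 -0.5812  0.2404] z [-0.001  0.002 -1.   ] F [-1.5  0.  -0. ] M [-0.    0.02  0.01] w 1.0
n 24 row [np.float64(-0.0101), np.float64(0.0181), np.float64(-0.0032)] [np.float64(0.0), np.float64(-0.0), np.float64(1.1)] mm/row 20.9
```

Call:
carry_out(commands=[[[-0.0151,0.0272,-0.0048],[0,0,1.65],0.087],[[-0.0151,0.0272,-0.0048],[0,0,1.65],0.087],[[-0.0151,0.0272,-0.0048],[0,0,1.65],0.087],[[-0.0151,0.0272,-0.0048],[0,0,1.65],0.087],[[-0.0151,0.0272,-0.0048],[0,0,1.65],0.087],[[-0.0151,0.0272,-0.0048],[0,0,1.65],0.087],[[-0.0151,0.0272,-0.0048],[0,0,1.65],0.087],[[-0.0151,0.0272,-0.0048],[0,0,1.65],0.087],[[-0.0151,0.0272,-0.0048],[0,0,1.65],0.087],[[-0.0151,0.0272,-0.0048],[0,0,1.65],0.087],[[-0.0151,0.0272,-0.0048],[0,0,1.65],0.087],[[-0.0151,0.0272,-0.0048],[0,0,1.65],0.087]])

```text
time_s: 1.15
tcp_pos: [0.337, -0.2142, 0.2755]
ee_rot: [[-1.0, 0.001, -0.008], [0.0, 1.0, 0.012], [0.008, 0.012, -1.0]]
wrist_force: [2.1, -0.1, 0.1]
gripper_width: 0.994
```

```bash
python3 - <<'E'
from h import *
from station import r
st=r.sense();show(st)
rows(st,[.42,-.10,.28],rackR(15,-.085),9)
E
```

```text
t1.15 j [ -9.3  -2.7 -22.3  -0.6 -71.  -80.5] p [ 0.337  -0.2142  0.2755] g [ 0.3371 -0.2144  0.2942] z [-0.008  0.012 -1.   ] F [ 2.1 -0.1  0.1] M [-0.04 -0.14 -0.05] w 0.994
n 9 row [np.float64(-0.0088), np.float64(0.013), np.float64(0.0005)] [np.float64(0.14), np.float64(-1.72), np.float64(0.53)] mm/row 15.7
```

```bash
python3 - <<'E'
from h import *
from station import r
st=r.sense()
R=rackR(45,-.085); g=place((.638,-.059,-.086),[(-.030,-.03,.074)])[0]; print(g, g-.15*R[:,2])
rows(st,g-.15*R[:,2],R,10,True)
E
```

```text
[ 0.60553405 -0.08631231  0.074     ] [ 0.49985097 -0.07730755  0.18006602]
n 10 row [np.float64(-0.0127), np.float64(0.0143), np.float64(0.0165)] [np.float64(0.25), np.float64(-4.55), np.float64(0.43)] mm/row 25.2
```

Call:
carry_out(commands=[[[-0.0127,0.0143,0.0165],[0.25,-4.55,0.43],0.04],[[-0.0127,0.0143,0.0165],[0.25,-4.55,0.43],0.04],[[-0.0127,0.0143,0.0165],[0.25,-4.55,0.43],0.04],[[-0.0127,0.0143,0.0165],[0.25,-4.55,0.43],0.04],[[-0.0127,0.0143,0.0165],[0.25,-4.55,0.43],0.04],[[-0.0127,0.0143,0.0165],[0.25,-4.55,0.43],0.04],[[-0.0127,0.0143,0.0165],[0.25,-4.55,0.43],0.04],[[-0.0127,0.0143,0.0165],[0.25,-4.55,0.43],0.04],[[-0.0127,0.0143,0.0165],[0.25,-4.55,0.43],0.04],[[-0.0127,0.0143,0.0165],[0.25,-4.55,0.43],0.04]])

```text
time_s: 1.98
tcp_pos: [0.5002, -0.1045, 0.2413]
ee_rot: [[-0.787, 0.045, 0.615], [0.056, 0.998, -0.001], [-0.614, 0.033, -0.788]]
wrist_force: [0.1, 0.4, 0.6]
gripper_width: 0.467
```

```bash
python3 - <<'E'
from h import *
from station import r,optics
st=r.sense();show(st)
d=optics.capture("wrist"); cv2.imwrite("pics/w1.png",d["img"][:,:,::-1]); np.savez("w1.npz",**d)
E
```

```text
t1.98 j [   6.9   -5.9  -50.    28.1   -9.2 -126.5] p [ 0.5002 -0.1045  0.2413] g [ 0.4887 -0.1045  0.256 ] z [ 0.615 -0.001 -0.788] F [0.1 0.4 0.6] M [-0.05  1.21 -0.09] w 0.467
```

View pics/w1.png

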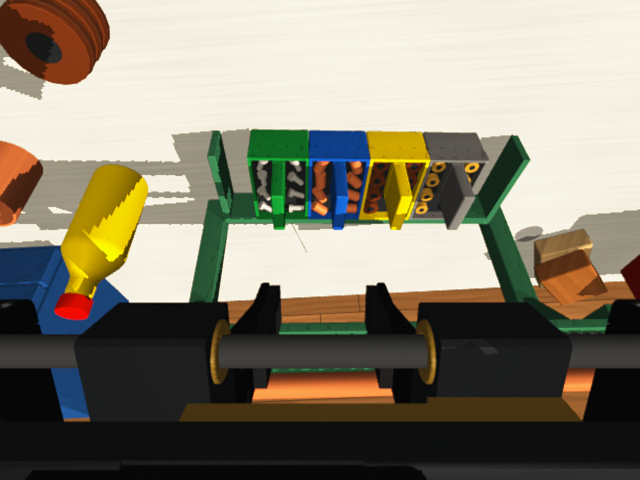

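```bash
cat > kin.py <<'E'
import numpy as np
from scipy.optimize import least_squares
from scipy.spatial.transform import Rotation as Ro
rx=lambda a:Ro.from_euler('x',a,degrees=True).as_matrix()
ry=lambda a:Ro.from_euler('y',a,degrees=True).as_matrix()
rz=lambda a:Ro.from_euler('z',a,degrees=True).as_matrix()
PAR=None
def fk(j,q=None):
    q=PAR if q is None else q
    h,l1,e,l2,lt,d,s4,s6,c6=q
    R=rz(j[0])@ry(j[1]); p=np.array([0,0,h])+rz(j[0])@[0,d,0]+R@[0,0,l1]
    R=R@ry(-j[2]); p=p+R@[l2,0,e]
    R=R@rx(SG[0]*j[3])@ry(-j[4]); p=p+R@[lt,0,0]
    # tool: z along forward(x). 
    R=R@rx(SG[1]*j[5]+c6)@np.array([[0,0,1],[0,1,0],[-1,0,0]],float)
    return p,R
SG=[1,1]
E
python3 - <<'E'
import kin; from kin import *
D=[([-53.7087,22.0824,.3979,-.0192,-68.4109,-14.8163],[.22865,-.58119,.2217],[[-9.30622468e-01, -3.65979895e-01, -7.34418627e-04],[-3.65980611e-01,  9.30621226e-01,  1.52532704e-03],[ 1.25226534e-04,  1.68828659e-03, -9.99998567e-01]]),
([-9.3,-2.7,-22.3,-.6,-71,-80.5],[.337,-.2142,.2755],[[-1.0, 0.001, -0.008], [0.0, 1.0, 0.012], [0.008, 0.012, -1.0]]),
([6.9,-5.9,-50,28.1,-9.2,-126.5],[.5002,-.1045,.2413],[[-0.787, 0.045, 0.615], [0.056, 0.998, -0.001], [-0.614, 0.033, -0.788]])]
from station import r
s=r.sense(); D[2]=(s["joints"],s["tcp_pos"],s["ee_rot"])
for a in(1,-1):
  for b in (1,-1):
    kin.SG[:]=[a,b]
    def f(q):
        o=[]
        for j,p,R in D:
            P,RR=fk(j,q); o+=list((P-p)*10)+list((RR-np.array(R)).ravel())
        o+=list(1e-3*(np.array(q[:6])-[.3,.4,0,.4,.3,-.1])); return o
    for c6 in (0,90,180,270):
        s=least_squares(f,[.3,.4,0,.4,.3,-.16,0,0,c6])
        if s.cost<.05: print(a,b,c6,s.cost,np.round(s.x,4),np.round(f(s.x)[:36],3).tolist())
E
```

```text
-1 -1 0 0.03678391650171927 [ 4.502e-01  5.750e-01 -1.217e-01  4.662e-01  4.745e-01 -1.500e-01
 -0.000e+00 -4.500e-02 -8.999e+01] [0.078, 0.06, 0.015, -0.0, 0.0, 0.0, 0.0, 0.0, 0.0, -0.0, 0.0, 0.0, 0.01, 0.116, 0.035, 0.0, -0.001, -0.001, 0.0, -0.0, -0.001, 0.001, -0.001, 0.0, 0.016, -0.215, -0.05, 0.0, 0.0, -0.0, 0.0, -0.0, 0.0, 0.0, 0.0, -0.0]
-1 -1 90 0.03678391651470484 [  0.4502   0.575   -0.1217   0.4662   0.4745  -0.15   -90.0023   0.
 -89.9899] [0.078, 0.06, 0.015, -0.0, 0.0, 0.0, 0.0, 0.0, 0.0, -0.0, 0.0, 0.0, 0.01, 0.116, 0.035, 0.0, -0.001, -0.001, 0.0, -0.0, -0.001, 0.001, -0.001, 0.0, 0.016, -0.215, -0.05, 0.0, 0.0, -0.0, 0.0, -0.0, 0.0, 0.0, 0.0, 0.0]
-1 -1 180 0.03678391650264503 [ 4.5020e-01  5.7500e-01 -1.2170e-01  4.6620e-01  4.7450e-01 -1.5000e-01
  0.0000e+00  0.0000e+00  2.7001e+02] [0.078, 0.06, 0.015, -0.0, 0.0, 0.0, 0.0, 0.0, 0.0, -0.0, 0.0, 0.0, 0.01, 0.116, 0.035, 0.0, -0.001, -0.001, 0.0, -0.0, -0.001, 0.001, -0.001, 0.0, 0.016, -0.215, -0.05, 0.0, 0.0, -0.0, 0.0, -0.0, 0.0, 0.0, 0.0, 0.0]
-1 -1 270 0.03678391650171939 [ 4.502000e-01  5.750000e-01 -1.217000e-01  4.662000e-01  4.745000e-01
 -1.500000e-01 -2.700008e+02  0.000000e+00  2.700100e+02] [0.078, 0.06, 0.015, -0.0, 0.0, 0.0, 0.0, 0.0, 0.0, -0.0, 0.0, 0.0, 0.01, 0.116, 0.035, 0.0, -0.001, -0.001, 0.0, -0.0, -0.001, 0.001, -0.001, 0.0, 0.016, -0.215, -0.05, 0.0, 0.0, -0.0, 0.0, -0.0, 0.0, 0.0, 0.0, -0.0]
```

```bash
sed -i 's/SG=\[1,1\]/SG=[-1,-1]/; s/p=p+R@\[lt,0,0\]/p=p+R@[lt,s4,s6]/' kin.py
python3 - <<'E'
import kin; from kin import *
D=[([-53.7087,22.0824,.3979,-.0192,-68.4109,-14.8163],[.22865,-.58119,.2217],[[-9.30622468e-01, -3.65979895e-01, -7.34418627e-04],[-3.65980611e-01,  9.30621226e-01,  1.52532704e-03],[ 1.25226534e-04,  1.68828659e-03, -9.99998567e-01]]),
([-9.3,-2.7,-22.3,-.6,-71,-80.5],[.337,-.2142,.2755],[[-1.0, 0.001, -0.008], [0.0, 1.0, 0.012], [0.008, 0.012, -1.0]])]
from station import r
s=r.sense(); D.append((s["joints"],s["tcp_pos"],s["ee_rot"]))
def f(q):
        o=[]
        for j,p,R in D:
            P,RR=fk(j,q); o+=list((P-p)*10)+list((RR-np.array(R)).ravel())
        o+=list(1e-2*(np.array(q[:6])-[.3,.4,0,.4,.3,-.1]))+[.02*q[6],.02*q[7]]; return o
s=least_squares(f,[.3,.4,0,.4,.3,-.16,0,0,-90])
print(s.cost,np.round(s.x,4),np.round(np.array(f(s.x)[:36]).reshape(3,12)[:,:3]*100,1).tolist())
open("kin.py","a").write("PAR="+repr(s.x.tolist())+"\n")
E
```

```text
1.0429797642861418e-05 [ 1.607e-01  5.645e-01  2.000e-04  4.216e-01  3.063e-01 -6.000e-04
 -1.592e-01  3.000e-04 -8.999e+01] [[-0.1, -0.1, 0.1], [0.0, 0.1, -0.1], [-0.0, -0.0, -0.0]]
```

```bash
cat >> kin.py <<'E'
LO=np.array([-179.83,-69.29,-61.27,-181.25,-171.15,-177.46]);HI=np.array([179.83,118.12,80.66,117.63,-9.14,177.46])
def ik(p,R,seed,m=1.0):
    f=lambda j:np.r_[(fk(j)[0]-p)*10,Ro.from_matrix(fk(j)[1].T@R).as_rotvec()]
    s=least_squares(f,np.clip(seed,LO+2,HI-2),bounds=(LO+m*.5,HI-m*.5),x_scale=50.); return s.x,np.abs(s.fun).max()
E
python3 - <<'E'
from h import *; from kin import *
rng=np.random.default_rng(0)
row=(.638,-.059,-.086)
T={"blue":(place(row,[(-.030,-.065,.074)])[0],-.086),"yellow":(place(row,[(-.030,.065,.074)])[0],-.086),"red":(place((.473,.287,-.175),[(-.03,0,.074)])[0],-.175)}
for phi in (35,45,55):
  for flip in (0,1):
    for n,(g,y) in T.items():
        R=rackR(phi,y)
        if flip: R=R@np.diag([-1,-1,1])
        sols=[]
        for k in range(25):
            j,e=ik(g+.0187*R[:,2],R,rng.uniform(LO,HI))
            if e<1e-3 and not any(np.abs(j-s).max()<2 for s in sols): sols.append(j)
        for s in sols: 
            print(phi,flip,n,np.round(s).astype(int).tolist())
E
```

```text
35 0 red [40, 20, -58, 113, -29, 109]
35 1 red [40, 20, -58, 113, -29, -71]
45 0 yellow [-15, 24, -32, -146, -13, 64]
45 1 yellow [-15, 24, -32, -146, -13, -116]
55 0 blue [-32, 27, -33, -133, -31, 64]
55 0 yellow [-19, 29, -44, -161, -38, 83]
55 1 blue [-32, 27, -33, -133, -31, -116]
55 1 yellow [-19, 29, -44, -161, -38, -97]
```

```bash
cat > s.py <<'E'
from h import *; from kin import *
rng=np.random.default_rng(0)
row=(.638,-.059,-.086)
G={"blue":(place(row,[(-.030,-.065,.074)])[0],-.086),"blue0":(place(row,[(-.030,-.030,.074)])[0],-.086),"yellow0":(place(row,[(-.030,.030,.074)])[0],-.086),"yellow":(place(row,[(-.030,.065,.074)])[0],-.086),"red":(place((.473,.287,-.175),[(-.03,0,.074)])[0],-.175),"redin":(place(row,[(-.030,0,.074)])[0],-.086)}
S=[]
for j4 in (-175,-140,-100,-60,-20,20,60,100):
  for j5 in (-12,-40,-80):
    for j3 in (-50,-20): S.append((j4,j5,j3))
if __name__=="__main__":
  for phi in (25,30,35,40,45,50,55,60,65):
    for n,(g,y) in G.items():
        R=rackR(phi,y); sols=[]
        for j4,j5,j3 in S:
          for j6 in (80,-90):
            j,e=ik(g+.0187*R[:,2],R,np.array([np.degrees(np.arctan2(g[1],g[0])),20,j3,j4,j5,j6]))
            if e<1e-3 and not any(np.abs(j-s).max()<2 for s in sols): sols.append(j)
        print(phi,n,[np.round(s).astype(int).tolist() for s in sols],flush=True)
E
timeout 570 python3 s.py
```

```text
25 blue []
25 blue0 []
25 yellow0 []
25 yellow []
25 red [[45, 19, -55, 87, -20, 131]]
25 redin []
30 blue []
30 blue0 []
30 yellow0 []
30 yellow []
30 red [[42, 19, -57, 103, -24, 118]]
30 redin []
35 blue []
35 blue0 []
35 yellow0 []
35 yellow []
35 red [[40, 20, -58, 113, -29, 109]]
35 redin []
40 blue []
40 blue0 []
40 yellow0 []
40 yellow []
40 red []
40 redin []
45 blue []
45 blue0 []
45 yellow0 []
45 yellow [[-15, 24, -32, -146, -13, 64]]
45 red []
45 redin []
50 blue [[-26, 24, -27, -119, -18, 44]]
50 blue0 [[-25, 25, -30, -130, -20, 55]]
50 yellow0 [[-21, 25, -36, -148, -24, 71]]
50 yellow [[-18, 26, -40, -158, -27, 78]]
50 red []
50 redin [[-23, 25, -33, -139, -22, 63]]
55 blue [[-32, 27, -33, -133, -31, 64]]
55 blue0 [[-29, 27, -36, -141, -32, 70]]
55 yellow0 [[-23, 28, -41, -154, -36, 79]]
55 yellow [[-19, 29, -44, -161, -38, 83]]
55 red []
55 redin [[-26, 28, -39, -148, -34, 75]]
60 blue [[-35, 30, -38, -140, -42, 74]]
60 blue0 [[-31, 31, -41, -146, -44, 78]]
60 yellow0 [[-24, 31, -45, -157, -47, 84]]
60 yellow [[-20, 32, -47, -163, -49, 86]]
60 red []
60 redin [[-28, 31, -43, -151, -46, 81]]
65 blue [[-37, 34, -41, -143, -53, 80]]
65 blue0 [[-33, 35, -44, -148, -55, 83]]
65 yellow0 [[-25, 35, -48, -158, -58, 87]]
65 yellow [[-20, 36, -49, -164, -60, 88]]
```

```bash
cat >> h.py <<'E'
def crop(im,x0,y0,w,h,k,name):
    c=cv2.resize(im[y0:y0+h,x0:x0+w],None,fx=k,fy=k,interpolation=cv2.INTER_CUBIC)
    for i in range(0,w,20):
        cv2.putText(c,str(x0+i),(i*k,8),0,0.35,(0,0,255),1); cv2.line(c,(i*k,10),(i*k,16),(0,0,255),1)
    for i in range(0,h,20):
        cv2.putText(c,str(y0+i),(0,i*k+4),0,0.35,(0,0,255),1); cv2.line(c,(22,i*k),(28,i*k),(0,0,255),1)
    cv2.imwrite("pics/"+name,c)
E
python3 -c "
from h import *
im=cv2.imread('pics/w1.png'); crop(im,190,115,180,130,4,'w1a.png'); crop(im,350,115,180,130,4,'w1b.png')"
```

```text
(no output)
```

View pics/w1a.png

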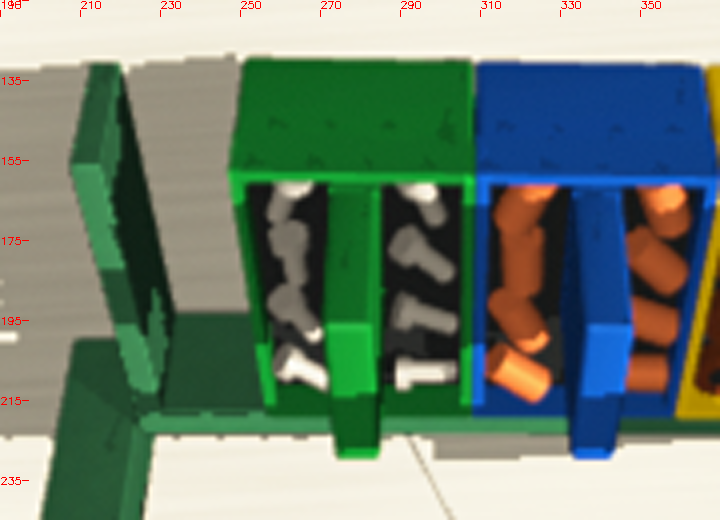

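View pics/w1b.png

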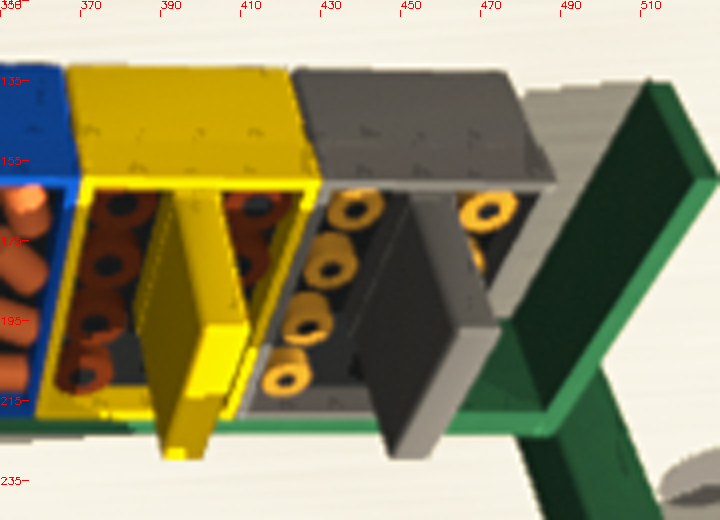

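```bash
python3 - <<'E'
from h import *
W=load("w1.npz");S=load("side0.npz"); m=1e-3
Y=[-121,-60.5,0,60.5,121]
P=np.array([(-47.5,y,0) for y in Y]+[(-47.5,y,45) for y in Y])*m
p=np.array([(251.2,130),(308,130),(365.7,131),(422.5,132),(477,133),(247.5,158),(308.2,158.5),(369.5,159.5),(430,160),(489,160.7)])
q,e=fit([(W,P,p)],[.638,-.059,-.086]); print("row",q,np.round(e,1).tolist())
Pr=np.array([(-47.5,-156,0),(-47.5,-156,40),(-47.5,156,0),(-47.5,156,40)])*m
pr=np.array([(220,131.2),(215,156.2),(512.5,135.5),(524.2,160)])
q3,e=fit([(W,Pr,pr)],q); print("rack",q3,np.round(e,1).tolist())
c,s=np.cos(q3[2]),np.sin(q3[2]); d=q[:2]-q3[:2]; print("row in rack mm",1e3*np.array([c*d[0]+s*d[1],-s*d[0]+c*d[1]]))
E
```

```text
row [ 0.6386939  -0.05898784 -0.08945063] [[-1.0, -1.1], [0.4, -0.2], [-0.1, -0.4], [-0.7, -0.5], [0.1, -0.7], [-0.9, 0.7], [0.7, 0.9], [0.6, 0.5], [0.3, 0.7], [0.3, 0.6]]
rack [ 0.64145756 -0.05508159 -0.08970523] [[0.5, -0.9], [0.4, 0.5], [-1.2, -0.8], [-0.2, 0.1]]
row in rack mm [-2.40260556 -4.13811815]
```

```bash
cat >> h.py <<'E'
RACK=(.6415,-.055,-.0895)
def rk(x,y,z): return place(RACK,[(x*1e-3,y*1e-3,z*1e-3)])[0]
def prows(L):
    for t,rv,g in L: print("[[%.4f,%.4f,%.4f],[%.2f,%.2f,%.2f],%.3f],"%(*t,*rv,g))
E
cat > plan.py <<'E'
from h import *; from kin import *
def rowsfrom(Q,grip):
    "Q list of joint configs; rows between"
    L=[]
    for a,b in zip(Q[:-1],Q[1:]):
        pa,Ra=fk(a);pb,Rb=fk(b); L.append((Ra.T@(pb-pa),Ro.from_matrix(Ra.T@Rb).as_rotvec(degrees=True),grip))
    return L
E
python3 - <<'E'
from plan import *
from station import r
st=r.sense(); q0=st["joints"]; print(np.abs(fk(q0)[0]-st["tcp_pos"]).max())
R=rackR(55,-.0895); g=rk(-33,-34.4,74)
for back in (0,.06,.10,.14):
    j,e=ik(g+(.0187-back)*R[:,2],R,[-29,27,-36,-141,-32,70]); print(back,np.round(j,1),e)
q1=ik(g+(.0187-.10)*R[:,2],R,[-29,27,-36,-141,-32,70])[0]
for N in (36,):
  u=np.linspace(0,1,N+1)
  for bow in (0,15,30):
    Q=[q0+(q1-q0)*t+np.array([0,0,0,0,-bow*np.sin(np.pi*t),0]) for t in u]
    L=rowsfrom(Q,.04)
    print(bow,"max mm %.1f deg %.1f"%(max(np.linalg.norm(t)*1e3 for t,_,_ in L),max(np.linalg.norm(v) for _,v,_ in L)))
    print(np.round([np.r_[fk(q)[0],fk(q)[1][:,2]] for q in Q[::4]],3))
E
```

```text
5.884842506728716e-06
0 [ -29.2   27.5  -36.7 -141.6  -32.6   70.7] 5.854053353182564e-11
0.06 [ -30.3   19.4  -39.3 -133.9  -28.9   62.8] 4.163336342344337e-16
0.1 [ -29.7   13.2  -39.8 -126.1  -25.    53.6] 2.360635889814556e-14
0.14 [ -27.     6.4  -39.4 -115.4  -19.7   39.7] 1.3720759472177647e-13
0 max mm 19.5 deg 2.3
[[ 0.504 -0.104  0.246  0.622  0.    -0.783]
 [ 0.466 -0.145  0.197  0.569 -0.007 -0.823]
 [ 0.423 -0.161  0.151  0.526  0.013 -0.851]
 [ 0.387 -0.153  0.111  0.504  0.053 -0.862]
 [ 0.366 -0.128  0.082  0.511  0.099 -0.854]
 [ 0.365 -0.094  0.065  0.549  0.136 -0.825]
 [ 0.386 -0.062  0.062  0.612  0.148 -0.777]
 [ 0.427 -0.044  0.072  0.689  0.121 -0.715]
 [ 0.481 -0.048  0.093  0.763  0.047 -0.644]
 [ 0.539 -0.08   0.121  0.816 -0.073 -0.574]]
15 max mm 26.2 deg 2.8
[[ 0.504 -0.104  0.246  0.622  0.    -0.783]
 [ 0.443 -0.151  0.183  0.494 -0.028 -0.869]
 [ 0.378 -0.154  0.128  0.377  0.033 -0.926]
 [ 0.33  -0.122  0.088  0.316  0.154 -0.936]
 [ 0.313 -0.071  0.068  0.337  0.283 -0.898]
 [ 0.329 -0.023  0.065  0.433  0.366 -0.824]
 [ 0.373  0.005  0.075  0.571  0.366 -0.735]
 [ 0.432  0.004  0.091  0.704  0.276 -0.654]
 [ 0.49  -0.026  0.107  0.793  0.117 -0.597]
 [ 0.539 -0.08   0.121  0.816 -0.073 -0.574]]
30 max mm 33.0 deg 4.0
[[ 0.504 -0.104  0.246  0.622  0.    -0.783]
 [ 0.419 -0.157  0.171  0.417 -0.048 -0.908]
 [ 0.329 -0.148  0.113  0.217  0.053 -0.975]
 [ 0.267 -0.093  0.08   0.112  0.248 -0.962]
 [ 0.252 -0.021  0.072  0.14   0.448 -0.883]
 [ 0.285  0.039  0.082  0.288  0.571 -0.769]
 [ 0.352  0.066  0.099  0.5    0.566 -0.656]
 [ 0.43   0.049  0.115  0.7    0.425 -0.574]
 [ 0.498 -0.005  0.123  0.817  0.186 -0.546]
 [ 0.539 -0.08   0.121  0.816 -0.073 -0.574]]
```

```bash
cat >> plan.py <<'E'
def bowpath(q0,q1,N,bow):
    return [np.asarray(q0)+(np.asarray(q1)-q0)*t+np.array(bow)*np.sin(np.pi*t) for t in np.linspace(0,1,N+1)]
def summ(Q,k=4): print(np.round([np.r_[fk(q)[0],fk(q)[1][:,2]] for q in Q[::k]],3))
E
python3 - <<'E'
from plan import *
from station import r
q0=r.sense()["joints"]
R=rackR(55,-.0895); g=rk(-33,-34.4,74)
q1=ik(g+(.0187-.10)*R[:,2],R,[-29,27,-36,-141,-32,70])[0]
Q=bowpath(q0,q1,24,[0,-8,0,0,-8,0]); L=rowsfrom(Q,.04)
print(max(np.linalg.norm(t)*1e3 for t,_,_ in L)); summ(Q)
np.save("Q1.npy",Q); prows(L[:12])
E
```

```text
30.67438606631984
[[ 0.504 -0.104  0.246  0.622  0.    -0.783]
 [ 0.425 -0.157  0.192  0.545 -0.003 -0.838]
 [ 0.362 -0.137  0.142  0.512  0.098 -0.853]
 [ 0.349 -0.078  0.115  0.564  0.213 -0.798]
 [ 0.388 -0.028  0.113  0.678  0.24  -0.695]
 [ 0.462 -0.025  0.12   0.785  0.133 -0.605]
 [ 0.539 -0.08   0.121  0.816 -0.073 -0.574]]
[[0.0213,-0.0220,-0.0019],[0.82,1.34,0.08],0.040],
[[0.0231,-0.0172,-0.0012],[0.36,1.41,0.06],0.040],
[[0.0240,-0.0122,-0.0005],[-0.10,1.39,0.03],0.040],
[[0.0241,-0.0072,0.0004],[-0.55,1.27,-0.01],0.040],
[[0.0233,-0.0024,0.0012],[-0.97,1.07,-0.05],0.040],
[[0.0216,0.0021,0.0021],[-1.32,0.79,-0.10],0.040],
[[0.0192,0.0061,0.0030],[-1.59,0.44,-0.16],0.040],
[[0.0162,0.0094,0.0040],[-1.78,0.05,-0.21],0.040],
[[0.0128,0.0120,0.0048],[-1.86,-0.37,-0.25],0.040],
[[0.0090,0.0137,0.0057],[-1.83,-0.79,-0.29],0.040],
[[0.0051,0.0145,0.0066],[-1.70,-1.20,-0.31],0.040],
[[0.0013,0.0145,0.0074],[-1.47,-1.57,-0.33],0.040],
```

Call:
carry_out(commands=[[[0.0213,-0.022,-0.0019],[0.82,1.34,0.08],0.04],[[0.0231,-0.0172,-0.0012],[0.36,1.41,0.06],0.04],[[0.024,-0.0122,-0.0005],[-0.1,1.39,0.03],0.04],[[0.0241,-0.0072,0.0004],[-0.55,1.27,-0.01],0.04],[[0.0233,-0.0024,0.0012],[-0.97,1.07,-0.05],0.04],[[0.0216,0.0021,0.0021],[-1.32,0.79,-0.1],0.04],[[0.0192,0.0061,0.003],[-1.59,0.44,-0.16],0.04],[[0.0162,0.0094,0.004],[-1.78,0.05,-0.21],0.04],[[0.0128,0.012,0.0048],[-1.86,-0.37,-0.25],0.04],[[0.009,0.0137,0.0057],[-1.83,-0.79,-0.29],0.04],[[0.0051,0.0145,0.0066],[-1.7,-1.2,-0.31],0.04],[[0.0013,0.0145,0.0074],[-1.47,-1.57,-0.33],0.04]])

```text
time_s: 3.03
tcp_pos: [0.3384, -0.0732, 0.1103]
ee_rot: [[-0.823, -0.098, 0.56], [0.038, 0.973, 0.227], [-0.567, 0.208, -0.797]]
wrist_force: [-1.0, 0.1, -0.3]
gripper_width: 0.456
```

```bash
python3 - <<'E'
from plan import *
from station import r
st=r.sense(); show(st); q0=st["joints"]; Q=np.load("Q1.npy"); print(np.round(Q[12],1)); 
E
```

```text
t3.03 j [-13.3  -4.4 -45.1 -51.  -26.7 -32.9] p [ 0.3384 -0.0732  0.1103] g [ 0.328  -0.0774  0.1252] z [ 0.56   0.227 -0.797] F [-1.   0.1 -0.3] M [-0.54  1.32 -0.02] w 0.456
[-11.4  -4.4 -44.7 -49.1 -25.  -36.4]
```

```bash
python3 - <<'E'
from plan import *
from station import r
q0=r.sense()["joints"]
R=rackR(55,-.0895); g=rk(-33,-34.4,74)
q1=ik(g+(.0187-.10)*R[:,2],R,[-29,27,-36,-141,-32,70])[0]
Q=bowpath(q0,q1,12,[0,-3,0,0,-3,0]); L=rowsfrom(Q,.04); summ(Q,3); prows(L)
E
```

```text
[[ 0.339 -0.074  0.111  0.56   0.227 -0.797]
 [ 0.37  -0.031  0.116  0.656  0.262 -0.707]
 [ 0.423 -0.013  0.13   0.757  0.22  -0.615]
 [ 0.484 -0.031  0.134  0.82   0.096 -0.564]
 [ 0.539 -0.08   0.121  0.816 -0.073 -0.574]]
[[-0.0058,0.0145,0.0078],[-1.18,-2.24,-0.46],0.040],
[[-0.0091,0.0132,0.0082],[-0.83,-2.51,-0.50],0.040],
[[-0.0120,0.0110,0.0089],[-0.39,-2.69,-0.52],0.040],
[[-0.0142,0.0080,0.0097],[0.12,-2.75,-0.51],0.040],
[[-0.0156,0.0043,0.0107],[0.68,-2.68,-0.47],0.040],
[[-0.0160,0.0003,0.0118],[1.26,-2.47,-0.41],0.040],
[[-0.0155,-0.0038,0.0130],[1.83,-2.13,-0.34],0.040],
[[-0.0142,-0.0078,0.0141],[2.34,-1.67,-0.27],0.040],
[[-0.0122,-0.0115,0.0152],[2.76,-1.13,-0.21],0.040],
[[-0.0099,-0.0146,0.0162],[3.08,-0.55,-0.16],0.040],
[[-0.0074,-0.0171,0.0171],[3.28,0.04,-0.13],0.040],
[[-0.0052,-0.0190,0.0178],[3.36,0.58,-0.12],0.040],
```

Call:
carry_out(commands=[[[-0.0058,0.0145,0.0078],[-1.18,-2.24,-0.46],0.04],[[-0.0091,0.0132,0.0082],[-0.83,-2.51,-0.5],0.04],[[-0.012,0.011,0.0089],[-0.39,-2.69,-0.52],0.04],[[-0.0142,0.008,0.0097],[0.12,-2.75,-0.51],0.04],[[-0.0156,0.0043,0.0107],[0.68,-2.68,-0.47],0.04],[[-0.016,0.0003,0.0118],[1.26,-2.47,-0.41],0.04],[[-0.0155,-0.0038,0.013],[1.83,-2.13,-0.34],0.04],[[-0.0142,-0.0078,0.0141],[2.34,-1.67,-0.27],0.04],[[-0.0122,-0.0115,0.0152],[2.76,-1.13,-0.21],0.04],[[-0.0099,-0.0146,0.0162],[3.08,-0.55,-0.16],0.04],[[-0.0074,-0.0171,0.0171],[3.28,0.04,-0.13],0.04],[[-0.0052,-0.019,0.0178],[3.36,0.58,-0.12],0.04]])

```text
time_s: 4.03
tcp_pos: [0.5382, -0.0787, 0.1189]
ee_rot: [[-0.566, 0.101, 0.818], [0.054, 0.995, -0.086], [-0.823, -0.004, -0.568]]
wrist_force: [0.4, 0.3, -0.5]
gripper_width: 0.462
```

```bash
python3 - <<'E'
from h import *
from station import r,optics
st=r.sense();show(st)
d=optics.capture("wrist"); cv2.imwrite("pics/w2.png",d["img"][:,:,::-1]); np.savez("w2.npz",**d)
R=rackR(55,-.0895); g=rk(-33,-34.4,74); print(g-.1*R[:,2])
rows(st,g-.06*R[:,2],R,6,True)
# draw model of fins
W=(d["mtx"],d["extrinsics"]); im=d["img"][:,:,::-1].copy()
for y in (-95,-34.4,26.1,86.6):
    P=[rk(x-3,y+a,z) for x,a,z in [(-42,-6,90),(-42,6,90),(10,6,90),(10,-6,90),(-42,-6,45),(-42,6,45),(-47.5,-30,45),(-47.5,30,45)]]
    for p in proj(W,P): cv2.circle(im,tuple(np.round(p).astype(int)),2,(255,0,255),-1)
cv2.imwrite("pics/w2o.png",im)
E
```

```text
t4.03 j [ -30.9   13.7  -41.5 -129.8  -26.8   58.1] p [ 0.5382 -0.0787  0.1189] g [ 0.5229 -0.0771  0.1296] z [ 0.818 -0.086 -0.568] F [ 0.4  0.3 -0.5] M [0.17 1.66 0.06] w 0.462
[ 0.52397005 -0.07899113  0.13135764]
n 6 row [np.float64(-0.0003), np.float64(-0.0002), np.float64(0.0067)] [np.float64(-0.12), np.float64(0.06), np.float64(-0.03)] mm/row 6.7
```

View pics/w2o.png

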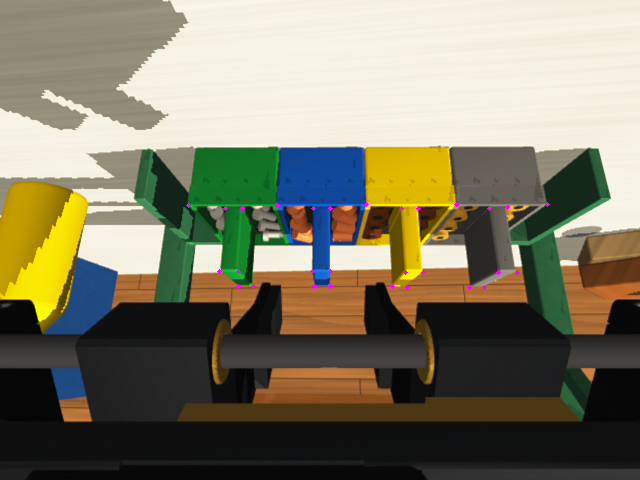

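```bash
python3 - <<'E'
from h import *
from station import r
st=r.sense();R=rackR(55,-.0895); rows(st,rk(-33,-34.4,73),R,9,True)
E
```

```text
n 9 row [np.float64(0.0), np.float64(0.0002), np.float64(0.0109)] [np.float64(-0.1), np.float64(0.04), np.float64(-0.04)] mm/row 10.9
```

Call:
carry_out(commands=[[[0,0.0002,0.011],[-0.1,0.04,-0.04],0.04],[[0,0.0002,0.011],[-0.1,0.04,-0.04],0.04],[[0,0.0002,0.011],[-0.1,0.04,-0.04],0.04],[[0,0.0002,0.011],[-0.1,0.04,-0.04],0.04],[[0,0.0002,0.011],[-0.1,0.04,-0.04],0.04],[[0,0.0002,0.011],[-0.1,0.04,-0.04],0.04],[[0,0.0002,0.011],[-0.1,0.04,-0.04],0.04],[[0,0.0002,0.011],[-0.1,0.04,-0.04],0.04],[[0,0.0002,0.01],[-0.1,0.04,-0.04],0.04],[[0,0,0],[0,0,0],0.04]])

```text
time_s: 4.92
tcp_pos: [0.6204, -0.0876, 0.0544]
ee_rot: [[-0.579, 0.089, 0.811], [0.058, 0.996, -0.069], [-0.813, 0.007, -0.582]]
wrist_force: [0.2, 0.6, -0.1]
gripper_width: 0.457
```

```bash
python3 - <<'E'
from h import *
from station import r,optics
st=r.sense();show(st)
d=optics.capture("wrist"); cv2.imwrite("pics/w3.png",d["img"][:,:,::-1])
R=rackR(55,-.0895); rows(st,rk(-33,-34.4,73),R,1,True)
E
```

```text
t4.92 j [ -29.5   28.5  -36.6 -141.5  -33.    70.7] p [ 0.6204 -0.0876  0.0544] g [ 0.6052 -0.0863  0.0653] z [ 0.811 -0.069 -0.582] F [ 0.2  0.6 -0.1] M [ 0.05  1.72 -0.02] w 0.457
n 1 row [np.float64(-0.0066), np.float64(0.0), np.float64(-0.0042)] [np.float64(0.23), np.float64(-0.56), np.float64(-0.33)] mm/row 7.8
```

View pics/w3.png

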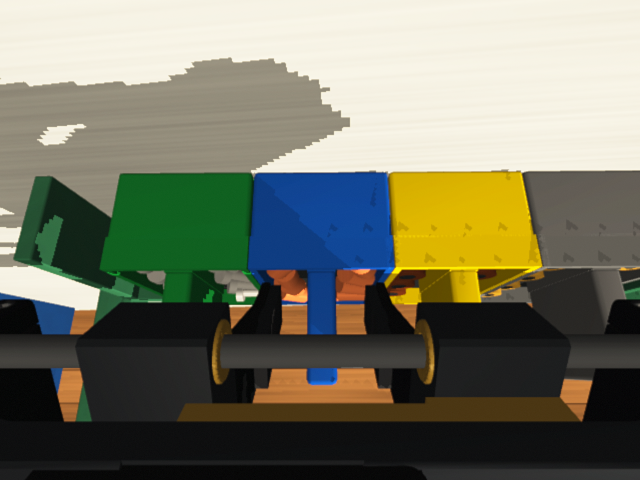

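Call:
carry_out(commands=[[[-0.0066,0,-0.0042],[0.2,-0.5,-0.3],0.04],[[-0.001,0,-0.001],[0,0,0],0.01],[[0,0,0],[0,0,0],0.004],[[0,0,0],[0,0,0],0.0]])

```text
time_s: 5.3
tcp_pos: [0.6182, -0.0867, 0.0657]
ee_rot: [[-0.572, 0.088, 0.816], [0.05, 0.996, -0.072], [-0.819, -0.0, -0.574]]
wrist_force: [0.6, -0.7, -0.0]
gripper_width: 0.313
```

```bash
python3 - <<'E'
from h import *
from station import r,optics
st=r.sense();show(st)
E
```

```text
t5.30 j [ -29.3   26.9  -36.7 -140.9  -32.2   70. ] p [ 0.6182 -0.0867  0.0657] g [ 0.603  -0.0853  0.0765] z [ 0.816 -0.072 -0.574] F [ 0.6 -0.7 -0. ] M [ 0.13  1.71 -0.  ] w 0.313
```

Call:
carry_out(commands=[[[0,0,0],[0,0,0],0.0],[[0,0,0],[0,0,0],0.0],[[0,0,0],[0,0,0],0.0],[[0,0,0],[0,0,0],0.0]])

```text
time_s: 5.63
tcp_pos: [0.6176, -0.0871, 0.0669]
ee_rot: [[-0.571, 0.089, 0.816], [0.05, 0.996, -0.074], [-0.819, -0.001, -0.574]]
wrist_force: [1.4, 0.2, -2.7]
gripper_width: 0.136
```

```bash
python3 - <<'E'
from h import *
from station import r,optics
st=r.sense();show(st)
# rack dir -y in tool frame
y=np.array([np.sin(RACK[2])*-1,np.cos(RACK[2]),0]); print("racky in tool",st["ee_rot"].T@y, "up",st["ee_rot"].T@[0,0,1])
E
```

```text
t5.63 j [ -29.4   26.7  -36.8 -140.9  -32.1   70. ] p [ 0.6176 -0.0871  0.0669] g [ 0.6024 -0.0857  0.0776] z [ 0.816 -0.074 -0.574] F [ 1.4  0.2 -2.7] M [0.27 1.82 0.01] w 0.136
racky in tool [-1.11816059e-03  9.99999305e-01 -3.74604009e-04] up [-0.81908236 -0.00113077 -0.57367482]
```

Call:
carry_out(commands=[[[0.0003,-0.004,0.0002],[0,0,0],0.0],[[0.0003,-0.004,0.0002],[0,0,0],0.0],[[0.0003,-0.004,0.0002],[0,0,0],0.0],[[0.0003,-0.004,0.0002],[0,0,0],0.0],[[0,-0.004,0],[0,0,0],0.0]])

```text
time_s: 6.05
tcp_pos: [0.6159, -0.1017, 0.067]
ee_rot: [[-0.565, 0.076, 0.822], [0.046, 0.997, -0.061], [-0.824, 0.003, -0.567]]
wrist_force: [1.3, 4.6, 1.6]
gripper_width: 0.139
```

```bash
python3 - <<'E'
from h import *
from station import r,optics
st=r.sense();show(st)
c,s=np.cos(RACK[2]),np.sin(RACK[2]); g=st["tcp_pos"]-.0187*st["ee_rot"][:,2]; d=g[:2]-RACK[:2]; print("rack xy",c*d[0]+s*d[1],-s*d[0]+c*d[1])
E
```

```text
t6.05 j [ -30.8   26.8  -35.2 -136.2  -32.1   66.5] p [ 0.6159 -0.1017  0.067 ] g [ 0.6005 -0.1006  0.0776] z [ 0.822 -0.061 -0.567] F [1.3 4.6 1.6] M [1.03 1.56 1.16] w 0.139
rack xy -0.03675624328020864 -0.049060645123148804
```

```bash
python3 - <<'E'
from h import *
from station import r,optics
st=r.sense();R=rackR(55,-.0895); rows(st,rk(-36,-65,77.5),R,5,True)
E
```

```text
n 5 row [np.float64(-0.0), np.float64(-0.0032), np.float64(0.0001)] [np.float64(0.14), np.float64(0.09), np.float64(0.06)] mm/row 3.2
```

Call:
carry_out(commands=[[[0,-0.0036,0.0001],[0.14,0.09,0.1],0.0],[[0,-0.0036,0.0001],[0.14,0.09,0.1],0.0],[[0,-0.0036,0.0001],[0.14,0.09,0.1],0.0],[[0,-0.0036,0.0001],[0.14,0.09,0.1],0.0],[[0,-0.003,0],[0.1,0.09,0.1],0.0]])

```text
time_s: 6.47
tcp_pos: [0.6146, -0.1178, 0.0669]
ee_rot: [[-0.569, 0.086, 0.818], [0.054, 0.996, -0.068], [-0.82, 0.005, -0.572]]
wrist_force: [0.9, 4.5, 0.6]
gripper_width: 0.132
```

```bash
cat >> h.py <<'E'
def rackpose(st):
    c,s=np.cos(RACK[2]),np.sin(RACK[2]); g=st["tcp_pos"]-.0187*st["ee_rot"][:,2]; d=g[:2]-RACK[:2]
    print("rack grasp xyz mm",np.round(1e3*np.array([c*d[0]+s*d[1],-s*d[0]+c*d[1],g[2]]),1),"toolyaw-rack deg",round(np.degrees(np.arctan2(-st["ee_rot"][0,1],st["ee_rot"][1,1])-RACK[2]),2))
E
python3 - <<'E'
from h import *
from station import r,optics
st=r.sense();show(st);rackpose(st)
R=rackR(55,-.0895); rows(st,rk(-36,-65,77.5),R,4,True)
d=optics.capture("wrist"); cv2.imwrite("pics/w4.png",d["img"][:,:,::-1])
E
```

```text
t6.47 j [ -31.8   26.5  -33.7 -133.1  -30.8   63.4] p [ 0.6146 -0.1178  0.0669] g [ 0.5993 -0.1166  0.0776] z [ 0.818 -0.068 -0.572] F [0.9 4.5 0.6] M [0.94 1.39 1.2 ] w 0.132
rack grasp xyz mm [-36.5 -65.1  77.6] toolyaw-rack deg 0.18
n 4 row [np.float64(-0.0), np.float64(-0.0), np.float64(0.0001)] [np.float64(0.08), np.float64(0.03), np.float64(-0.04)] mm/row 0.1
```

View pics/w4.png

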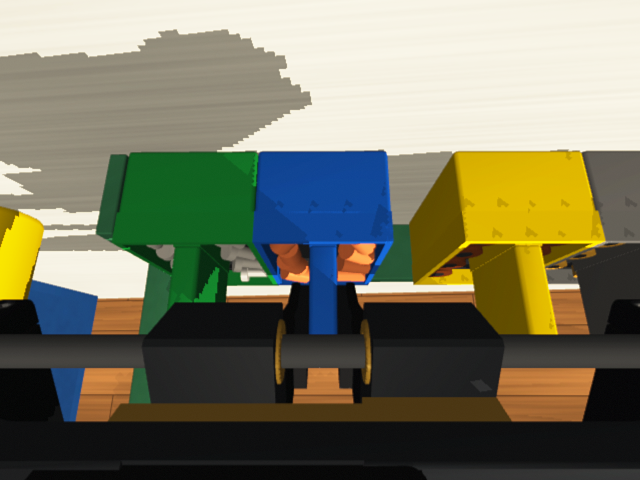

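Call:
carry_out(commands=[[[0,0,0],[0,0,0],0.02],[[0,0,0],[0,0,0],0.04],[[0,0,0],[0,0,0],0.04],[[0,0,-0.008],[0,0,0],0.04],[[0,0,-0.015],[0,0,0],0.04],[[0,0,-0.02],[0,0,0],0.04],[[0,0,-0.02],[0,0,0],0.04]])

```text
time_s: 7.1
tcp_pos: [0.5614, -0.1199, 0.1002]
ee_rot: [[-0.577, 0.099, 0.811], [0.061, 0.995, -0.078], [-0.814, 0.005, -0.58]]
wrist_force: [-0.6, 0.4, -0.1]
gripper_width: 0.448
```

```bash
python3 - <<'E'
from h import *
from station import r,optics
st=r.sense();show(st);rackpose(st)
R=rackR(55,-.0895); g=rk(-36,26.1,75)
rows(st,g-.07*R[:,2],R,7,True)
d=optics.capture("wrist"); cv2.imwrite("pics/w5.png",d["img"][:,:,::-1]); np.savez("w5.npz",**d)
E
```

```text
t7.10 j [ -32.6   18.1  -35.9 -123.3  -26.4   52.5] p [ 0.5614 -0.1199  0.1002] g [ 0.5463 -0.1184  0.1111] z [ 0.811 -0.078 -0.58 ] F [-0.6  0.4 -0.1] M [ 0.13  1.64 -0.01] w 0.448
rack grasp xyz mm [-89.2 -71.7 111.1] toolyaw-rack deg -0.54
n 7 row [np.float64(-0.0001), np.float64(0.014), np.float64(-0.0009)] [np.float64(-0.04), np.float64(-0.07), np.float64(-0.08)] mm/row 14.0
```

View pics/w5.png

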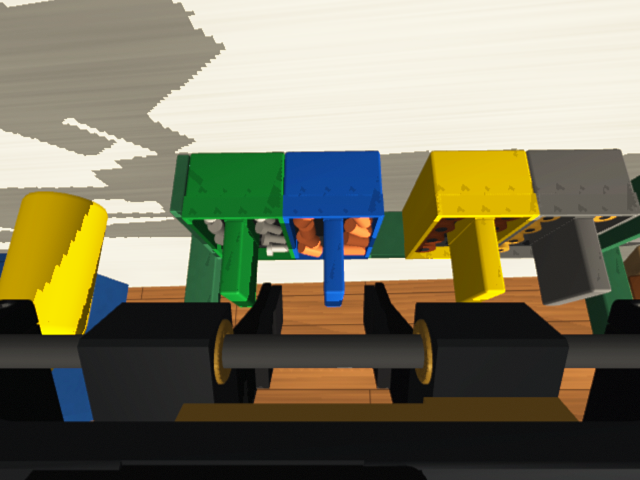

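Call:
carry_out(commands=[[[0,0.014,-0.001],[0,-0.1,-0.1],0.04],[[0,0.014,-0.001],[0,-0.1,-0.1],0.04],[[0,0.014,-0.001],[0,-0.1,-0.1],0.04],[[0,0.014,-0.001],[0,-0.1,-0.1],0.04],[[0,0.014,-0.001],[0,-0.1,-0.1],0.04],[[0,0.014,-0.001],[0,-0.1,-0.1],0.04],[[0,0.014,-0.001],[0,-0.1,-0.1],0.04]])

```text
time_s: 7.73
tcp_pos: [0.5632, -0.0237, 0.1125]
ee_rot: [[-0.56, 0.099, 0.823], [0.041, 0.995, -0.092], [-0.828, -0.018, -0.561]]
wrist_force: [0.3, -0.4, 0.1]
gripper_width: 0.461
```

```bash
python3 - <<'E'
from h import *
from station import r,optics
st=r.sense();show(st);rackpose(st)
R=rackR(55,-.0895); g=rk(-35,26.1,75)
rows(st,g,R,7,True)
E
```

```text
t7.73 j [ -25.5   17.4  -47.  -149.7  -32.4   76. ] p [ 0.5632 -0.0237  0.1125] g [ 0.5478 -0.0219  0.1229] z [ 0.823 -0.092 -0.561] F [ 0.3 -0.4  0.1] M [0.19 1.78 0.06] w 0.461
rack grasp xyz mm [-96.3  24.5 122.9] toolyaw-rack deg -0.57
n 7 row [np.float64(0.0007), np.float64(0.0004), np.float64(0.0111)] [np.float64(-0.15), np.float64(0.12), np.float64(0.08)] mm/row 11.1
```

Call:
carry_out(commands=[[[0.0002,0.0004,0.011],[-0.15,0.12,0.08],0.04],[[0.0002,0.0004,0.011],[-0.15,0.12,0.08],0.04],[[0.0002,0.0004,0.011],[-0.15,0.12,0.08],0.04],[[0.0002,0.0004,0.011],[-0.15,0.12,0.08],0.04],[[0.0002,0.0004,0.011],[-0.15,0.12,0.08],0.04],[[0.0002,0.0004,0.011],[-0.15,0.12,0.08],0.04]])

```text
time_s: 8.23
tcp_pos: [0.617, -0.0264, 0.0729]
ee_rot: [[-0.571, 0.092, 0.816], [0.051, 0.996, -0.077], [-0.819, -0.003, -0.573]]
wrist_force: [0.2, 0.1, 0.8]
gripper_width: 0.456
```

```bash
python3 - <<'E'
from h import *
from station import r,optics
st=r.sense();show(st);rackpose(st)
R=rackR(55,-.0895); g=rk(-35,26.1,75)
rows(st,g,R,1,True)
d=optics.capture("wrist"); cv2.imwrite("pics/w6.png",d["img"][:,:,::-1])
E
```

```text
t8.23 j [ -23.4   26.3  -42.4 -153.9  -35.2   78.9] p [ 0.617  -0.0264  0.0729] g [ 0.6018 -0.0249  0.0837] z [ 0.816 -0.077 -0.573] F [0.2 0.1 0.8] M [0.1  1.73 0.01] w 0.456
rack grasp xyz mm [-42.2  26.4  83.7] toolyaw-rack deg -0.18
n 1 row [np.float64(0.003), np.float64(-0.0002), np.float64(0.0109)] [np.float64(-0.23), np.float64(0.02), np.float64(0.02)] mm/row 11.3
```

View pics/w6.png

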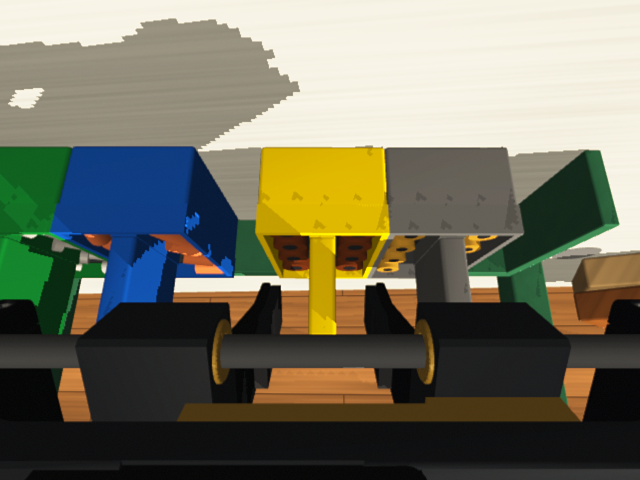

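Centred on the yellow fin. Finish the approach and close.

Call:
carry_out(commands=[[[0.0005,-0.0001,0.006],[-0.1,0,0],0.035],[[0,0,0.001],[0,0,0],0.01],[[0,0,0],[0,0,0],0.0],[[0,0,0],[0,0,0],0.0],[[0,0,0],[0,0,0],0.0],[[0,0,0],[0,0,0],0.0],[[0,0,0],[0,0,0],0.0]])

```text
time_s: 8.87
tcp_pos: [0.6238, -0.0282, 0.0664]
ee_rot: [[-0.573, 0.092, 0.814], [0.052, 0.996, -0.076], [-0.818, -0.001, -0.575]]
wrist_force: [0.9, -0.2, -1.6]
gripper_width: 0.138
```

```bash
python3 - <<'E'
from h import *
from station import r,optics
st=r.sense();show(st);rackpose(st)
E
```

```text
t8.87 j [ -23.3   27.5  -41.7 -154.2  -35.5   79.2] p [ 0.6238 -0.0282  0.0664] g [ 0.6086 -0.0268  0.0772] z [ 0.814 -0.076 -0.575] F [ 0.9 -0.2 -1.6] M [ 0.18  1.97 -0.02] w 0.138
rack grasp xyz mm [-35.3  25.2  77.2] toolyaw-rack deg -0.15
```

Call:
carry_out(commands=[[[0.0002,0.0045,0.0001],[0,0,-0.1],0.0],[[0.0002,0.0045,0.0001],[0,0,-0.1],0.0],[[0.0002,0.0045,0.0001],[0,0,-0.1],0.0],[[0.0001,0.0045,0.0001],[0,0,-0.1],0.0],[[0.0001,0.0045,0.0001],[0,0,-0.1],0.0],[[0.0001,0.0045,0.0001],[0,0,-0.1],0.0]])

```text
time_s: 9.37
tcp_pos: [0.6277, -0.0031, 0.0667]
ee_rot: [[-0.572, 0.095, 0.815], [0.045, 0.995, -0.084], [-0.819, -0.011, -0.574]]
wrist_force: [-0.4, -3.0, -0.0]
gripper_width: 0.133
```

```bash
python3 - <<'E'
from h import *
from station import r,optics
st=r.sense();show(st);rackpose(st)
R=rackR(55,-.0895); rows(st,rk(-36,65,77.5),R,4,True)
E
```

```text
t9.37 j [ -20.1   28.   -43.7 -160.7  -37.4   83.5] p [ 0.6277 -0.0031  0.0667] g [ 0.6124 -0.0015  0.0775] z [ 0.815 -0.084 -0.574] F [-0.4 -3.  -0. ] M [-0.59  1.8  -1.13] w 0.133
rack grasp xyz mm [-33.7  50.6  77.5] toolyaw-rack deg -0.3
n 4 row [np.float64(0.0003), np.float64(0.0036), np.float64(-0.0005)] [np.float64(-0.15), np.float64(-0.0), np.float64(0.08)] mm/row 3.7
```

Call:
carry_out(commands=[[[0.0003,0.0039,-0.0004],[-0.15,0,0.05],0.0],[[0.0003,0.0039,-0.0004],[-0.15,0,0.05],0.0],[[0.0003,0.0039,-0.0004],[-0.15,0,0.05],0.0],[[0.0002,0.0035,-0.0003],[-0.15,0,0.05],0.0]])

```text
time_s: 9.7
tcp_pos: [0.6276, 0.012, 0.0668]
ee_rot: [[-0.572, 0.093, 0.815], [0.053, 0.996, -0.077], [-0.819, -0.001, -0.574]]
wrist_force: [-17.4, -31.2, 11.8]
gripper_width: 0.137
```

```bash
python3 - <<'E'
from h import *
from station import r,optics
st=r.sense();show(st);rackpose(st)
d=optics.capture("wrist"); cv2.imwrite("pics/w7.png",d["img"][:,:,::-1])
E
```

```text
t9.70 j [ -18.3   28.   -44.4 -162.6  -38.    83.7] p [0.6276 0.012  0.0668] g [0.6124 0.0134 0.0775] z [ 0.815 -0.077 -0.574] F [-17.4 -31.2  11.8] M [-5.96  2.09 -8.07] w 0.137
rack grasp xyz mm [-35.1  65.5  77.5] toolyaw-rack deg -0.23
```

View pics/w7.png

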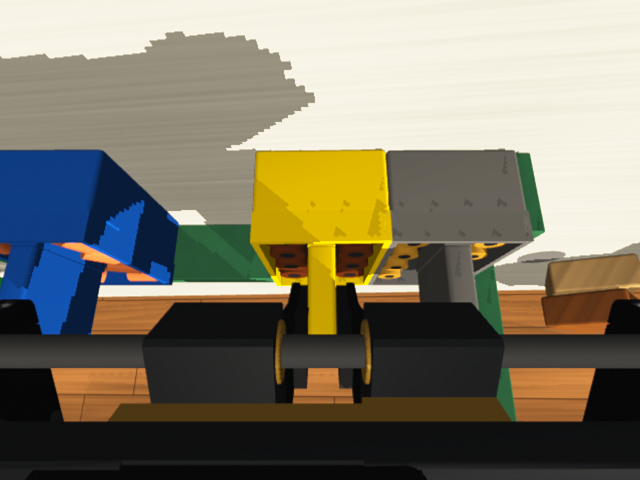

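Call:
carry_out(commands=[[[0,-0.0015,0],[0,0,0],0.0],[[0,0,0],[0,0,0],0.02],[[0,0,0],[0,0,0],0.04],[[0,0,0],[0,0,0],0.04],[[0,0,-0.008],[0,0,0],0.04],[[0,0,-0.015],[0,0,0],0.04],[[0,0,-0.02],[0,0,0],0.04],[[0,0,-0.02],[0,0,0],0.04],[[0,0,-0.02],[0,0,0],0.04]])

```text
time_s: 10.5
tcp_pos: [0.5553, 0.0222, 0.1126]
ee_rot: [[-0.577, 0.082, 0.813], [0.048, 0.997, -0.067], [-0.815, 0.0, -0.579]]
wrist_force: [0.0, -0.1, 0.5]
gripper_width: 0.458
```

```bash
python3 - <<'E'
from plan import *
from station import r,optics
st=r.sense();show(st);rackpose(st)
d=optics.capture("wrist"); cv2.imwrite("pics/w8.png",d["img"][:,:,::-1]); np.savez("w8.npz",**d)
A=[-26,28,-39,-148,-34,75]
for phi in (50,55,60):
  for x in (-35,-65,-95,-125,-155,-185,-215):
    R=rackR(phi,RACK[2]); j,e=ik(rk(x,0,76)+.0187*R[:,2],R,A); print("B",phi,x,np.round(j).astype(int).tolist(),"%.3f"%e)
for phi in (0,10,15,20):
    R=rackR(phi,-.175); g=place((.473,.287,-.175),[(-.03,0,.074)])[0]; j,e=ik(g+.0187*R[:,2],R,[40,10,-20,0,-50,-60]); print("red",phi,np.round(j).astype(int).tolist(),"%.3f"%e)
    for x in (-215,-155,-95,-60):
        R=rackR(phi,RACK[2]); j,e=ik(rk(x,0,76)+.0187*R[:,2],R,[10,10,-20,0,-50,-60]); print("A",phi,x,np.round(j).astype(int).tolist(),"%.3f"%e)
    R=rackR(phi,RACK[2]); j,e=ik(rk(-58,0,22),R,[10,10,-20,0,-50,-60]); print("push",phi,np.round(j).astype(int).tolist(),"%.3f"%e)
E
```

```text
t10.50 j [ -20.2   16.6  -49.4 -155.7  -31.9   78.1] p [0.5553 0.0222 0.1126] g [0.5401 0.0235 0.1235] z [ 0.813 -0.067 -0.579] F [ 0.  -0.1  0.5] M [ 0.09  1.69 -0.01] w 0.458
rack grasp xyz mm [-108.    69.1  123.5] toolyaw-rack deg 0.41
B 50 -35 [-23, 25, -34, -141, -22, 64] 0.000
B 50 -65 [-25, 23, -38, -142, -25, 68] 0.000
B 50 -95 [-27, 22, -43, -142, -28, 70] 0.000
B 50 -125 [-29, 21, -47, -142, -31, 72] 0.000
B 50 -155 [-32, 20, -51, -141, -33, 74] 0.000
B 50 -185 [-35, 19, -54, -140, -36, 76] 0.000
B 50 -215 [-39, 19, -58, -138, -40, 79] 0.000
B 55 -35 [-26, 27, -40, -149, -34, 76] 0.000
B 55 -65 [-28, 26, -44, -149, -37, 78] 0.000
B 55 -95 [-30, 26, -48, -148, -40, 79] 0.000
B 55 -125 [-33, 25, -52, -147, -44, 81] 0.000
B 55 -155 [-36, 25, -56, -146, -47, 84] 0.000
B 55 -185 [-39, 26, -60, -144, -52, 87] 0.000
B 55 -215 [-43, 23, -61, -138, -49, 84] 0.026
B 60 -35 [-28, 31, -44, -152, -46, 82] 0.000
B 60 -65 [-30, 30, -48, -152, -49, 83] 0.000
B 60 -95 [-32, 30, -52, -151, -53, 85] 0.000
B 60 -125 [-35, 31, -56, -149, -57, 88] 0.000
B 60 -155 [-38, 32, -60, -147, -62, 91] 0
[... 432 characters left out ...]
00
A 10 -155 [16, 17, -41, 9, -23, -120] 0.000
A 10 -95 [14, 21, -32, 7, -27, -115] 0.000
A 10 -60 [12, 24, -27, 6, -30, -113] 0.000
push 10 [12, 27, -29, 7, -24, -114] 0.000
red 15 [55, 21, -40, 25, -27, -177] 0.049
A 15 -215 [17, 10, -59, 32, -10, -144] 0.014
A 15 -155 [16, 15, -50, 25, -12, -135] 0.000
A 15 -95 [14, 20, -39, 16, -18, -124] 0.000
A 15 -60 [13, 23, -33, 13, -20, -120] 0.000
push 15 [12, 26, -37, 20, -13, -126] 0.000
red 20 [55, 21, -40, 27, -26, -177] 0.126
A 20 -215 [18, 10, -57, 25, -10, -136] 0.088
A 20 -155 [15, 15, -51, 26, -10, -134] 0.061
A 20 -95 [12, 19, -45, 29, -10, -135] 0.032
A 20 -60 [11, 21, -42, 31, -10, -136] 0.014
push 20 [12, 25, -39, 19, -10, -125] 0.051
```

View pics/w8.png

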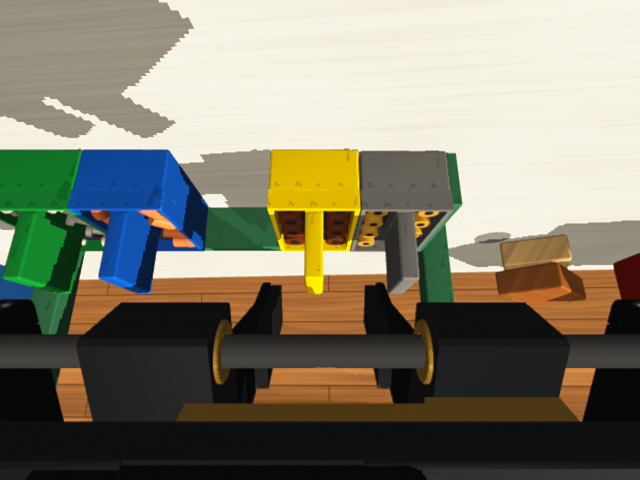

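```bash
python3 - <<'E'
from plan import *
from station import r
q0=r.sense()["joints"]
R=rackR(0,-.175); g=place((.473,.287,-.175),[(-.008,0,.078)])[0]
q1,e=ik(g+[0,0,.11-.0187],R,[51,20,-25,0,-41,-151]); print(np.round(q1,1),e)
for N,b in ((36,[0,-12,0,0,-5,0]),(36,[0,-18,5,0,-5,0])):
    Q=bowpath(q0,q1,N,b); L=rowsfrom(Q,.06); print(max(np.linalg.norm(t)*1e3 for t,_,_ in L),max(np.linalg.norm(v) for _,v,_ in L)); 
    for q in Q[::3]:
        p,R=fk(q); cam=p+R@[.082,0,-.162]; w=p-R[:,2]*.306; print(np.round(np.r_[p,R[:,2],cam,w],2))
E
```

```text
[  48.8   17.1  -15.1    0.   -57.8 -148.8] 1.908861957389263e-11
29.560552836559005 4.669326030929964
[ 0.55  0.02  0.11  0.81 -0.07 -0.58  0.37  0.04  0.14  0.3   0.04  0.29]
[ 0.55  0.1   0.15  0.87  0.14 -0.48  0.36  0.09  0.16  0.28  0.06  0.3 ]
[ 0.52  0.17  0.18  0.84  0.36 -0.4   0.34  0.13  0.17  0.26  0.06  0.3 ]
[ 0.48  0.23  0.2   0.74  0.56 -0.36  0.31  0.16  0.19  0.25  0.06  0.31]
[ 0.43  0.27  0.2   0.59  0.71 -0.37  0.28  0.17  0.2   0.25  0.05  0.32]
[ 0.39  0.29  0.2   0.41  0.81 -0.43  0.26  0.16  0.22  0.27  0.04  0.33]
[ 0.36  0.29  0.19  0.22  0.83 -0.52  0.25  0.15  0.24  0.29  0.04  0.35]
[ 0.34  0.28  0.17  0.06  0.78 -0.63  0.25  0.15  0.25  0.32  0.04  0.36]
[ 0.34  0.27  0.16 -0.07  0.67 -0.74  0.27  0.14  0.27  0.36  0.06  0.39]
[ 0.35  0.25  0.15 -0.14  0.52 -0.85  0.29  0.16  0.29  0.39  0.1   0.41]
[ 0.38  0.25  0.15 -0.15  0.34 -0.93  0.33  0.19  0.31  0.43  0.15  0.43]
[ 0.42  0.26  0.15 -0.11  0.16 -0.98  0.36  0.24  0.32  0.45  0.21  0.46]
[ 0.47  0.29  0.17  0.    0.   -1.    0.38  0.3   0.33  0.47  0.29  0.48]
32.71972896226035 5.062122149463431
[... 262 characters left out ...]
.34  0.15  0.23  0.26  0.06  0.34]
[ 0.46  0.27  0.28  0.64  0.72 -0.27  0.31  0.17  0.25  0.27  0.05  0.36]
[ 0.42  0.29  0.28  0.48  0.82 -0.33  0.29  0.17  0.27  0.28  0.04  0.38]
[ 0.39  0.3   0.27  0.31  0.85 -0.43  0.28  0.16  0.29  0.3   0.04  0.4 ]
[ 0.37  0.3   0.25  0.16  0.82 -0.56  0.27  0.15  0.31  0.32  0.05  0.42]
[ 0.37  0.28  0.23  0.04  0.72 -0.69  0.28  0.15  0.32  0.36  0.06  0.44]
[ 0.38  0.27  0.21 -0.04  0.57 -0.82  0.31  0.17  0.34  0.39  0.09  0.46]
[ 0.4   0.26  0.19 -0.08  0.39 -0.92  0.33  0.19  0.34  0.43  0.14  0.47]
[ 0.43  0.27  0.18 -0.07  0.19 -0.98  0.36  0.24  0.34  0.45  0.21  0.48]
[ 0.47  0.29  0.17  0.    0.   -1.    0.38  0.3   0.33  0.47  0.29  0.48]
```

```bash
python3 - <<'E'
from plan import *
from station import r
q0=r.sense()["joints"]
R=rackR(0,-.175); g=place((.473,.287,-.175),[(-.008,0,.078)])[0]
q1,e=ik(g+[0,0,.11-.0187],R,[51,20,-25,0,-41,-151])
Q=bowpath(q0,q1,32,[0,-15,2,0,-5,0]); np.save("Q2.npy",Q); prows(rowsfrom(Q,.04)[:12])
E
```

```text
[[-0.0150,0.0292,-0.0111],[-4.30,-3.10,1.13],0.040],
[[-0.0124,0.0299,-0.0103],[-4.63,-2.54,1.16],0.040],
[[-0.0097,0.0303,-0.0095],[-4.87,-1.93,1.19],0.040],
[[-0.0068,0.0302,-0.0086],[-5.03,-1.27,1.23],0.040],
[[-0.0039,0.0297,-0.0077],[-5.08,-0.58,1.26],0.040],
[[-0.0010,0.0287,-0.0069],[-5.03,0.11,1.31],0.040],
[[0.0019,0.0272,-0.0061],[-4.88,0.80,1.36],0.040],
[[0.0045,0.0253,-0.0053],[-4.63,1.47,1.41],0.040],
[[0.0068,0.0230,-0.0046],[-4.28,2.09,1.48],0.040],
[[0.0089,0.0203,-0.0039],[-3.85,2.66,1.55],0.040],
[[0.0105,0.0174,-0.0034],[-3.34,3.17,1.63],0.040],
[[0.0117,0.0143,-0.0029],[-2.77,3.59,1.71],0.040],
```

Call:
carry_out(commands=[[[-0.015,0.0292,-0.0111],[-4.3,-3.1,1.13],0.04],[[-0.0124,0.0299,-0.0103],[-4.63,-2.54,1.16],0.04],[[-0.0097,0.0303,-0.0095],[-4.87,-1.93,1.19],0.04],[[-0.0068,0.0302,-0.0086],[-5.03,-1.27,1.23],0.04],[[-0.0039,0.0297,-0.0077],[-5.08,-0.58,1.26],0.04],[[-0.001,0.0287,-0.0069],[-5.03,0.11,1.31],0.04],[[0.0019,0.0272,-0.0061],[-4.88,0.8,1.36],0.04],[[0.0045,0.0253,-0.0053],[-4.63,1.47,1.41],0.04],[[0.0068,0.023,-0.0046],[-4.28,2.09,1.48],0.04],[[0.0089,0.0203,-0.0039],[-3.85,2.66,1.55],0.04],[[0.0105,0.0174,-0.0034],[-3.34,3.17,1.63],0.04],[[0.0117,0.0143,-0.0029],[-2.77,3.59,1.71],0.04]])

```text
time_s: 11.55
tcp_pos: [0.4006, 0.2932, 0.2453]
ee_rot: [[-0.688, -0.534, 0.491], [0.127, 0.578, 0.806], [-0.714, 0.617, -0.33]]
wrist_force: [-0.8, -0.1, 0.8]
gripper_width: 0.459
```

```bash
python3 - <<'E'
from plan import *
from station import r
st=r.sense();show(st);q0=st["joints"];Q=np.load("Q2.npy");print(np.round(Q[12],1))
Q=bowpath(q0,Q[-1],20,[0,-8,1,0,-5,0]);
for q in Q[::3]:
        p,R=fk(q); cam=p+R@[.082,0,-.162]; w=p-R[:,2]*.306; print(np.round(np.r_[p,R[:,2],cam,w],2))
prows(rowsfrom(Q,.04)[:12])
E
```

```text
t11.55 j [  6.6   1.  -35.6 -96.2 -48.5  -8.6] p [0.4006 0.2932 0.2453] g [0.3914 0.2781 0.2515] z [ 0.491  0.806 -0.33 ] F [-0.8 -0.1  0.8] M [-1.72  1.12  0.  ] w 0.459
[  5.7   2.6 -34.8 -97.2 -46.2  -7. ]
[ 0.4   0.29  0.25  0.49  0.81 -0.33  0.27  0.17  0.24  0.25  0.05  0.35]
[ 0.36  0.3   0.24  0.28  0.86 -0.42  0.24  0.16  0.26  0.27  0.04  0.37]
[ 0.33  0.29  0.23  0.08  0.83 -0.55  0.24  0.15  0.29  0.3   0.04  0.4 ]
[ 0.32  0.28  0.22 -0.05  0.72 -0.69  0.25  0.14  0.32  0.34  0.05  0.43]
[ 0.34  0.26  0.2  -0.13  0.55 -0.83  0.28  0.15  0.34  0.38  0.09  0.45]
[ 0.38  0.25  0.19 -0.13  0.34 -0.93  0.32  0.19  0.35  0.42  0.15  0.47]
[ 0.43  0.26  0.17 -0.07  0.13 -0.99  0.36  0.25  0.34  0.45  0.22  0.48]
[[0.0129,0.0114,-0.0028],[-2.24,4.14,1.91],0.040],
[[0.0127,0.0088,-0.0028],[-1.61,4.35,1.93],0.040],
[[0.0123,0.0061,-0.0029],[-0.93,4.47,1.98],0.040],
[[0.0115,0.0033,-0.0030],[-0.22,4.50,2.06],0.040],
[[0.0103,0.0005,-0.0030],[0.49,4.43,2.15],0.040],
[[0.0087,-0.0021,-0.0029],[1.19,4.27,2.26],0.040],
[[0.0067,-0.0045,-0.0028],[1.85,4.01,2.38],0.040],
[[0.0044,-0.0066,-0.0026],[2.46,3.66,2.50],0.040],
[[0.0017,-0.0081,-0.0022],[3.01,3.25,2.62],0.040],
[[-0.0012,-0.0091,-0.0017],[3.47,2.77,2.73],0.040],
[[-0.0043,-0.0094,-0.0011],[3.85,2.24,2.81],0.040],
[[-0.0073,-0.0090,-0.0004],[4.15,1.67,2.87],0.040],
```

Call:
carry_out(commands=[[[0.0129,0.0114,-0.0028],[-2.24,4.14,1.91],0.04],[[0.0127,0.0088,-0.0028],[-1.61,4.35,1.93],0.04],[[0.0123,0.0061,-0.0029],[-0.93,4.47,1.98],0.04],[[0.0115,0.0033,-0.003],[-0.22,4.5,2.06],0.04],[[0.0103,0.0005,-0.003],[0.49,4.43,2.15],0.04],[[0.0087,-0.0021,-0.0029],[1.19,4.27,2.26],0.04],[[0.0067,-0.0045,-0.0028],[1.85,4.01,2.38],0.04],[[0.0044,-0.0066,-0.0026],[2.46,3.66,2.5],0.04],[[0.0017,-0.0081,-0.0022],[3.01,3.25,2.62],0.04],[[-0.0012,-0.0091,-0.0017],[3.47,2.77,2.73],0.04],[[-0.0043,-0.0094,-0.0011],[3.85,2.24,2.81],0.04],[[-0.0073,-0.009,-0.0004],[4.15,1.67,2.87],0.04]])

```text
time_s: 12.55
tcp_pos: [0.3211, 0.2517, 0.2]
ee_rot: [[-0.974, -0.143, -0.176], [-0.215, 0.829, 0.516], [0.072, 0.54, -0.838]]
wrist_force: [-1.6, -0.8, 0.1]
gripper_width: 0.461
```

```bash
python3 - <<'E'
from plan import *
from station import r
st=r.sense();show(st);q0=st["joints"];Q=np.load("Q2.npy")
Q=bowpath(q0,Q[-1],9,[0,0,0,0,0,0]);
for q in Q[::3]:
        p,R=fk(q); print(np.round(np.r_[p,R[:,2]],2))
prows(rowsfrom(Q,.04)[:12])
E
```

```text
t12.55 j [ 33.3   2.5 -22.9 -37.1 -61.1 -94.7] p [0.3211 0.2517 0.2   ] g [0.3244 0.242  0.2157] z [-0.176  0.516 -0.838] F [-1.6 -0.8  0.1] M [-1.08 -0.34  0.05] w 0.461
[ 0.32  0.25  0.2  -0.18  0.52 -0.84]
[ 0.37  0.25  0.18 -0.16  0.33 -0.93]
[ 0.42  0.26  0.17 -0.1   0.15 -0.98]
[ 0.47  0.29  0.17  0.    0.   -1.  ]
[[-0.0132,-0.0088,0.0021],[3.97,0.62,2.92],0.040],
[[-0.0147,-0.0062,0.0021],[3.94,0.14,2.80],0.040],
[[-0.0159,-0.0034,0.0020],[3.86,-0.33,2.68],0.040],
[[-0.0166,-0.0005,0.0018],[3.73,-0.78,2.57],0.040],
[[-0.0170,0.0026,0.0016],[3.54,-1.22,2.47],0.040],
[[-0.0170,0.0057,0.0013],[3.31,-1.63,2.38],0.040],
[[-0.0166,0.0089,0.0009],[3.02,-2.01,2.29],0.040],
[[-0.0157,0.0119,0.0005],[2.69,-2.35,2.21],0.040],
[[-0.0145,0.0149,-0.0000],[2.33,-2.65,2.13],0.040],
```

Call:
carry_out(commands=[[[-0.0132,-0.0088,0.0015],[3.97,0.62,2.92],0.04],[[-0.0147,-0.0062,0.0015],[3.94,0.14,2.8],0.04],[[-0.0159,-0.0034,0.0015],[3.86,-0.33,2.68],0.04],[[-0.0166,-0.0005,0.0012],[3.73,-0.78,2.57],0.04],[[-0.017,0.0026,0.001],[3.54,-1.22,2.47],0.04],[[-0.017,0.0057,0.001],[3.31,-1.63,2.38],0.04],[[-0.0166,0.0089,0.0005],[3.02,-2.01,2.29],0.04],[[-0.0157,0.0119,0.0005],[2.69,-2.35,2.21],0.04],[[-0.0145,0.0149,0],[2.33,-2.65,2.13],0.04]])

```text
time_s: 13.3
tcp_pos: [0.465, 0.2844, 0.1708]
ee_rot: [[-0.983, 0.183, 0.002], [0.183, 0.982, -0.035], [-0.009, -0.034, -0.999]]
wrist_force: [0.6, -0.6, -0.0]
gripper_width: 0.46
```

```bash
python3 - <<'E'
from h import *
from station import r,optics
st=r.sense();show(st)
d=optics.capture("wrist"); cv2.imwrite("pics/w9.png",d["img"][:,:,::-1]); np.savez("w9.npz",**d)
E
```

```text
t13.30 j [  49.3   17.3  -15.2    1.7  -59.  -150.8] p [0.465  0.2844 0.1708] g [0.465  0.2851 0.1895] z [ 0.002 -0.035 -0.999] F [ 0.6 -0.6 -0. ] M [-0.02 -0.09 -0.01] w 0.46
```

View pics/w9.png

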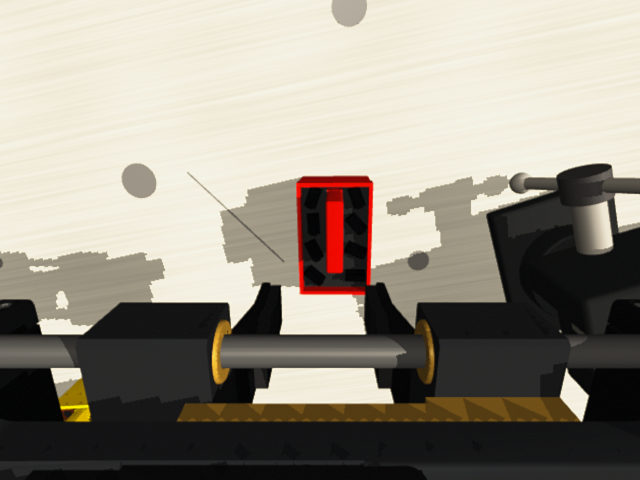

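```bash
python3 -c "
from h import *
im=cv2.imread('pics/w9.png'); crop(im,280,165,110,140,5,'w9a.png')"
```

```text
(no output)
```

View pics/w9a.png

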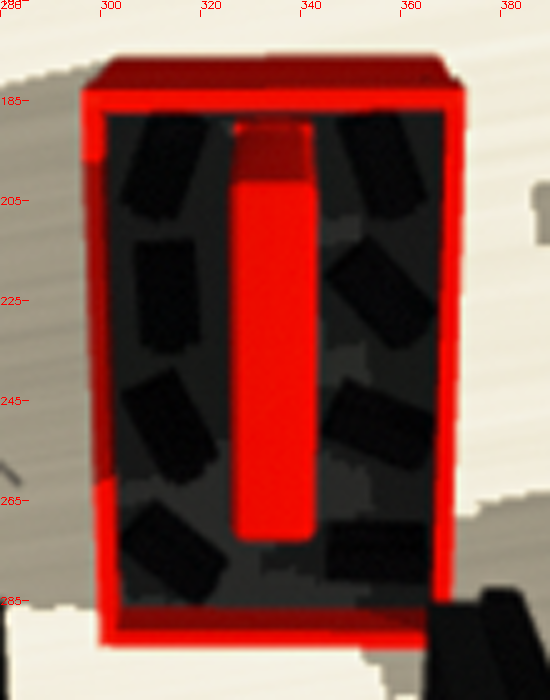

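```bash
python3 - <<'E'
from h import *
from station import r
W=load("w9.npz"); m=1e-3
P=np.array([(-47.5,-30,45),(-47.5,30,45),(47.5,-30,45),(-42,-6,90),(-42,6,90),(10,-6,90),(10,6,90)])*m
p=np.array([(296.6,182.6),(373,182.4),(300,294),(326.2,201.4),(343.4,201.4),(326.8,273),(343.2,273)])
q,e=fit([(W,P,p)],[.473,.287,-.175]); print(q,np.round(e,1).tolist())
st=r.sense(); g=place(q,[(-.008,0,.078)])[0]; R=rackR(0,q[2]); rows(st,g,R,8,True)
E
```

```text
[ 0.47297042  0.28891283 -0.17237035] [[-0.3, 0.1], [0.8, -0.2], [-0.0, 0.1], [-0.5, -0.5], [0.4, -0.6], [-0.4, 0.6], [0.2, 0.7]]
n 8 row [np.float64(0.0004), np.float64(0.0005), np.float64(0.0139)] [np.float64(-0.25), np.float64(0.09), np.float64(-0.07)] mm/row 13.9
```

Call:
carry_out(commands=[[[0.0004,0.0005,0.0138],[-0.25,0.09,-0.07],0.04],[[0.0004,0.0005,0.0138],[-0.25,0.09,-0.07],0.04],[[0.0004,0.0005,0.0138],[-0.25,0.09,-0.07],0.04],[[0.0004,0.0005,0.0138],[-0.25,0.09,-0.07],0.04],[[0.0004,0.0005,0.0138],[-0.25,0.09,-0.07],0.04],[[0.0004,0.0005,0.0138],[-0.25,0.09,-0.07],0.04],[[0.0004,0.0005,0.0138],[-0.25,0.09,-0.07],0.04]])

```text
time_s: 13.93
tcp_pos: [0.4613, 0.2918, 0.0713]
ee_rot: [[-0.987, 0.161, 0.001], [0.161, 0.987, -0.004], [-0.002, -0.004, -1.0]]
wrist_force: [0.0, -0.5, -0.4]
gripper_width: 0.463
```

```bash
python3 - <<'E'
from h import *
from station import r,optics
st=r.sense();show(st)
q=(.473,.2889,-.1724); g=place(q,[(-.008,0,.078)])[0]; R=rackR(0,q[2]); rows(st,g,R,1,True)
d=optics.capture("wrist"); cv2.imwrite("pics/w10.png",d["img"][:,:,::-1])
E
```

```text
t13.93 j [  49.4   23.6  -21.9    0.3  -44.6 -148.9] p [0.4613 0.2918 0.0713] g [0.4613 0.2918 0.09  ] z [ 0.001 -0.004 -1.   ] F [ 0.  -0.5 -0.4] M [-0.08 -0.05 -0.  ] w 0.463
n 1 row [np.float64(-0.004), np.float64(-0.0008), np.float64(0.0121)] [np.float64(-0.22), np.float64(0.09), np.float64(0.61)] mm/row 12.7
```

View pics/w10.png

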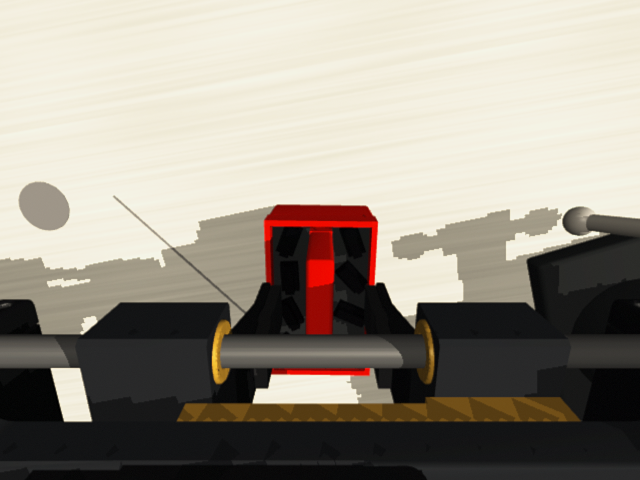

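Call:
carry_out(commands=[[[-0.003,-0.0005,0.008],[-0.1,0.05,0.4],0.035],[[0,0,0.002],[0,0,0],0.01],[[0,0,0],[0,0,0],0.0],[[0,0,0],[0,0,0],0.0],[[0,0,0],[0,0,0],0.0],[[0,0,0],[0,0,0],0.0],[[0,0,0],[0,0,0],0.0]])

```text
time_s: 14.57
tcp_pos: [0.4615, 0.2886, 0.0589]
ee_rot: [[-0.986, 0.168, -0.005], [0.168, 0.986, -0.006], [0.004, -0.007, -1.0]]
wrist_force: [-0.1, -1.0, -3.8]
gripper_width: 0.131
```

```bash
python3 - <<'E'
from h import *
from station import r,optics
st=r.sense();show(st)
E
```

```text
t14.57 j [  49.1   24.6  -22.4    0.   -43.4 -148.8] p [0.4615 0.2886 0.0589] g [0.4616 0.2887 0.0776] z [-0.005 -0.006 -1.   ] F [-0.1 -1.  -3.8] M [-0.05  0.    0.02] w 0.131
```

```bash
python3 - <<'E'
from plan import *
from station import r
st=r.sense()
rows(st,rk(-110-11.6,0,86),rackR(0,RACK[2]),15,True)
for phi in (50,52,55):
  R=rackR(phi,RACK[2])
  for b in (0,.05,.08,.11): 
    j,e=ik(rk(-110-33,0,76)+(.0187-b)*R[:,2],R,[-30,26,-48,-148,-40,79]); print(phi,b,np.round(j),"%.3f"%e)
E
```

```text
n 15 row [np.float64(-0.0068), np.float64(-0.0215), np.float64(-0.0005)] [np.float64(-0.03), np.float64(-0.02), np.float64(-0.3)] mm/row 22.5
50 0 [ -31.   20.  -49. -142.  -32.   73.] 0.000
50 0.05 [ -29.   10.  -48. -129.  -24.   58.] 0.000
50 0.08 [ -24.    4.  -45. -118.  -16.   41.] 0.000
50 0.11 [ -17.   -2.  -44. -106.  -10.   24.] 0.016
52 0 [ -32.   22.  -51. -144.  -38.   78.] 0.000
52 0.05 [ -32.   12.  -51. -134.  -30.   66.] 0.000
52 0.08 [ -30.    6.  -49. -125.  -24.   54.] 0.000
52 0.11 [ -24.   -1.  -47. -113.  -16.   35.] 0.000
55 0 [ -34.   25.  -54. -146.  -46.   83.] 0.000
55 0.05 [ -36.   16.  -55. -139.  -40.   75.] 0.000
55 0.08 [ -36.    9.  -55. -132.  -35.   66.] 0.000
55 0.11 [ -34.    2.  -53. -123.  -28.   53.] 0.000
```

Call:
carry_out(commands=[[[0,0,-0.004],[0,0,0],0.0],[[0,0,-0.004],[0,0,0],0.0],[[-0.004,-0.012,-0.0005],[0,0,-0.2],0.0],[[-0.0068,-0.0215,-0.0005],[0,0,-0.3],0.0],[[-0.0068,-0.0215,-0.0005],[0,0,-0.3],0.0],[[-0.0068,-0.0215,-0.0005],[0,0,-0.3],0.0],[[-0.0068,-0.0215,-0.0005],[0,0,-0.3],0.0],[[-0.0068,-0.0215,-0.0005],[0,0,-0.3],0.0],[[-0.0068,-0.0215,-0.0005],[0,0,-0.3],0.0],[[-0.0068,-0.0215,-0.0005],[0,0,-0.3],0.0],[[-0.0068,-0.0215,-0.0005],[0,0,-0.3],0.0],[[-0.0068,-0.0215,-0.0005],[0,0,-0.3],0.0]])

```text
time_s: 15.57
tcp_pos: [0.4937, 0.0651, 0.0741]
ee_rot: [[-0.994, 0.109, -0.01], [0.109, 0.994, -0.008], [0.009, -0.009, -1.0]]
wrist_force: [0.6, -0.7, -2.7]
gripper_width: 0.133
```

```bash
python3 - <<'E'
from plan import *
from station import r,optics
st=r.sense();show(st); rackpose(st)
rows(st,rk(-110-11.6,0,84),rackR(0,RACK[2]),7,True)
d=optics.capture("wrist"); cv2.imwrite("pics/w11.png",d["img"][:,:,::-1]); np.savez("w11.npz",**d)
E
```

```text
t15.57 j [  26.3   19.8  -27.9    0.2  -43.  -122.8] p [0.4937 0.0651 0.0741] g [0.4939 0.0652 0.0928] z [-0.01  -0.008 -1.   ] F [ 0.6 -0.7 -2.7] M [-0.01 -0.09 -0.  ] w 0.133
rack grasp xyz mm [-157.7  106.6   92.8] toolyaw-rack deg -1.15
n 7 row [np.float64(-0.0054), np.float64(-0.0151), np.float64(0.0013)] [np.float64(-0.07), np.float64(-0.08), np.float64(-0.16)] mm/row 16.1
```

View pics/w11.png

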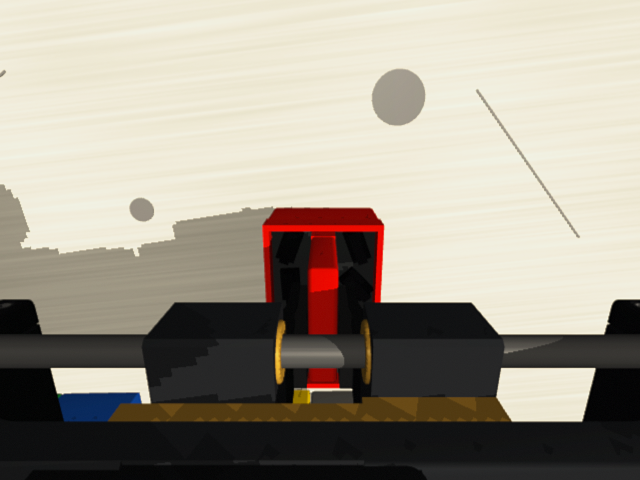

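Call:
carry_out(commands=[[[-0.0054,-0.0151,0.0003],[-0.07,-0.08,-0.16],0.0],[[-0.0054,-0.0151,0.0003],[-0.07,-0.08,-0.16],0.0],[[-0.0054,-0.0151,0.0003],[-0.07,-0.08,-0.16],0.0],[[-0.0054,-0.0151,0.0003],[-0.07,-0.08,-0.16],0.0],[[-0.0054,-0.0151,0.0003],[-0.07,-0.08,-0.16],0.0],[[-0.0054,-0.0151,0.0003],[-0.07,-0.08,-0.16],0.0],[[-0.004,-0.011,0.0003],[-0.07,-0.08,-0.16],0.0],[[0,0,0],[0,0,0],0.0]])

```text
time_s: 16.28
tcp_pos: [0.5153, -0.0538, 0.073]
ee_rot: [[-0.995, 0.097, -0.006], [0.097, 0.995, -0.002], [0.005, -0.003, -1.0]]
wrist_force: [-0.7, -0.2, -3.6]
gripper_width: 0.132
```

```bash
python3 - <<'E'
from plan import *
from station import r,optics
st=r.sense();show(st); rackpose(st)
rows(st,rk(-110-11.6,0,79),rackR(0,RACK[2]),4,True)
d=optics.capture("top"); im=d["img"][:,:,::-1]; cv2.imwrite("pics/t2.png",cv2.resize(im[120:300,180:480],None,fx=2.6,fy=2.6))
E
```

```text
t16.28 j [ 1.200e+01  2.130e+01 -2.550e+01  1.000e-01 -4.360e+01 -1.077e+02] p [ 0.5153 -0.0538  0.073 ] g [ 0.5154 -0.0537  0.0917] z [-0.006 -0.002 -1.   ] F [-0.7 -0.2 -3.6] M [-0.01 -0.01  0.03] w 0.132
rack grasp xyz mm [-125.7  -10.    91.7] toolyaw-rack deg -0.47
n 4 row [np.float64(-0.0011), np.float64(0.0025), np.float64(0.0032)] [np.float64(-0.04), np.float64(-0.08), np.float64(-0.12)] mm/row 4.2
```

View pics/t2.png

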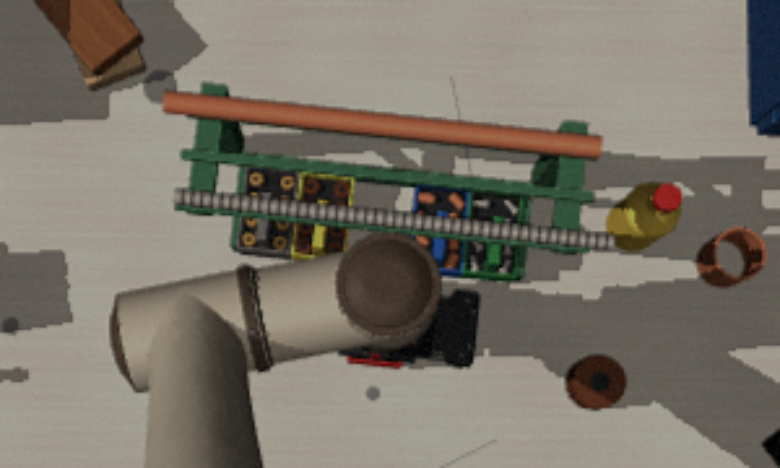

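Call:
carry_out(commands=[[[-0.0008,0.003,0.002],[-0.04,-0.08,-0.12],0.0],[[-0.0008,0.003,0.003],[-0.04,-0.08,-0.12],0.0],[[-0.0008,0.003,0.003],[-0.04,-0.08,-0.12],0.0],[[-0.0008,0.001,0.003],[0,0,-0.12],0.0],[[0,0,0.0005],[0,0,0],0.0]])

```text
time_s: 16.75
tcp_pos: [0.5182, -0.0411, 0.0604]
ee_rot: [[-0.996, 0.087, -0.002], [0.087, 0.996, 0.0], [0.002, -0.0, -1.0]]
wrist_force: [-0.2, -0.3, -3.9]
gripper_width: 0.136
```

```bash
python3 - <<'E'
from plan import *
from station import r,optics
st=r.sense();show(st); rackpose(st)
rows(st,rk(-110-11.6,0,77.5),rackR(0,RACK[2]),2,True)
E
```

```text
t16.75 j [ 1.330e+01  2.240e+01 -2.600e+01 -1.000e-01 -4.170e+01 -1.083e+02] p [ 0.5182 -0.0411  0.0604] g [ 0.5182 -0.0411  0.0791] z [-0.002  0.    -1.   ] F [-0.2 -0.3 -3.9] M [-0.06  0.01  0.02] w 0.136
rack grasp xyz mm [-124.     2.8   79.1] toolyaw-rack deg 0.13
n 2 row [np.float64(-0.0012), np.float64(-0.0014), np.float64(0.0008)] [np.float64(-0.0), np.float64(-0.06), np.float64(0.06)] mm/row 2.0
```

Call:
carry_out(commands=[[[-0.0005,-0.0014,0.0008],[0,0,0],0.0],[[0,-0.001,0.0012],[0,0,0],0.0],[[0,0,0.001],[0,0,0],0.0]])

```text
time_s: 17.0
tcp_pos: [0.5187, -0.0422, 0.0587]
ee_rot: [[-0.996, 0.084, -0.003], [0.084, 0.996, -0.0], [0.003, -0.001, -1.0]]
wrist_force: [-4.3, -0.9, 7.0]
gripper_width: 0.134
```

```bash
python3 - <<'E'
from plan import *
from station import r,optics
st=r.sense();show(st); rackpose(st)
E
```

```text
t17.00 j [  13.2   22.7  -26.    -0.   -41.5 -108. ] p [ 0.5187 -0.0422  0.0587] g [ 0.5188 -0.0422  0.0774] z [-0.003 -0.    -1.   ] F [-4.3 -0.9  7. ] M [-0.21  1.17 -0.09] w 0.134
rack grasp xyz mm [-123.4    1.8   77.4] toolyaw-rack deg 0.33
```

Call:
carry_out(commands=[[[0,0,-0.0005],[0,0,0],0.02],[[0,0,0],[0,0,0],0.04],[[0,0,0],[0,0,0],0.04],[[0,0,-0.006],[0,0,0],0.04],[[0,0,-0.02],[0,0,0],0.04],[[0,0,-0.02],[0,0,0],0.04],[[0,0,-0.02],[0,0,0],0.04],[[0.01,0,-0.02],[0,0,0],0.04],[[0.01,0,-0.02],[0,0,0],0.04],[[0.01,0,-0.02],[0,0,0],0.04]])

```text
time_s: 17.83
tcp_pos: [0.4909, -0.0403, 0.1916]
ee_rot: [[-0.997, 0.083, -0.001], [0.083, 0.997, -0.002], [0.001, -0.003, -1.0]]
wrist_force: [0.7, 1.2, -0.1]
gripper_width: 0.456
```

```bash
python3 - <<'E'
from plan import *
from station import r,optics
st=r.sense();show(st); rackpose(st)
d=optics.capture("wrist"); cv2.imwrite("pics/w12.png",d["img"][:,:,::-1]); np.savez("w12.npz",**d)
q0=st["joints"]; R=rackR(55,RACK[2]); q1,e=ik(rk(-110-33,0,76)+(.0187-.09)*R[:,2],R,[-34,10,-54,-130,-34,63]); print(np.round(q1),e)
for b in ([0,-4,0,0,0,0],[0,-10,0,0,0,0]):
  Q=bowpath(q0,q1,28,b); L=rowsfrom(Q,.04); print(max(np.linalg.norm(t)*1e3 for t,_,_ in L),max(np.linalg.norm(v) for _,v,_ in L)); 
  for q in Q[::3]:
        p,R=fk(q); cam=p+R@[.082,0,-.162]; w=p-R[:,2]*.306; print(np.round(np.r_[p,R[:,2],cam,w],2))
E
```

```text
t17.83 j [ 1.430e+01  1.070e+01 -2.040e+01  1.000e-01 -5.900e+01 -1.091e+02] p [ 0.4909 -0.0403  0.1916] g [ 0.4909 -0.0402  0.2103] z [-0.001 -0.002 -1.   ] F [ 0.7  1.2 -0.1] M [-0.  -0.1  0. ] w 0.456
rack grasp xyz mm [-151.3    1.2  210.3] toolyaw-rack deg 0.38
[ -36.    7.  -54. -129.  -32.   63.] 4.355838420023538e-11
22.759422968692697 4.377418598390072
[ 0.49 -0.04  0.19 -0.   -0.   -1.    0.41 -0.03  0.35  0.49 -0.04  0.5 ]
[ 0.44 -0.03  0.16 -0.    0.2  -0.98  0.36 -0.06  0.32  0.44 -0.09  0.46]
[ 0.4  -0.    0.14  0.06  0.37 -0.93  0.31 -0.07  0.28  0.38 -0.12  0.42]
[ 0.38  0.02  0.12  0.17  0.5  -0.85  0.27 -0.06  0.24  0.33 -0.13  0.38]
[ 0.37  0.05  0.12  0.32  0.57 -0.76  0.25 -0.05  0.21  0.28 -0.13  0.35]
[ 0.38  0.06  0.12  0.48  0.57 -0.67  0.24 -0.03  0.18  0.23 -0.11  0.33]
[ 0.4   0.06  0.13  0.63  0.49 -0.6   0.24 -0.01  0.17  0.2  -0.09  0.31]
[ 0.42  0.05  0.13  0.75  0.36 -0.55  0.24  0.    0.15  0.19 -0.06  0.3 ]
[ 0.43  0.02  0.13  0.82  0.18 -0.54  0.25 -0.    0.15  0.18 -0.04  0.29]
[ 0.44 -0.02  0.12  0.83 -0.01 -0.56  0.26 -0.01  0.14  0.19 -0.02  0.29]
20.397549352607673 4.4990965318398874
[ 0.49 -0.04  0.19 -0.   -0.   -1.    0.41 -0.03  0.35  0.49 -0.04  0.5 ]
[ 0.44 -0.03  0.17  0.03  0.2  -0.98  0.35 -0.06  0.33  0.43 -0.09  0.47]
[ 0.4  -0.    0.16  0.12  0.38 -0.92  0.3  -0.07  0.3   0.37 -0.12  0.44]
[ 0.38  0.02  0.16  0.25  0.5  -0.83  0.26 -0.06  0.27  0.31 -0.13  0.41]
[ 0.38  0.05  0.16  0.39  0.56 -0.73  0.24 -0.05  0.23  0.26 -0.12  0.38]
[ 0.38  0.06  0.16  0.55  0.55 -0.63  0.23 -0.03  0.21  0.22 -0.11  0.35]
[ 0.4   0.06  0.16  0.68  0.48 -0.55  0.23 -0.01  0.19  0.19 -0.08  0.33]
[ 0.42  0.05  0.15  0.79  0.34 -0.51  0.24  0.    0.17  0.18 -0.06  0.31]
[ 0.43  0.02  0.14  0.84  0.17 -0.51  0.25 -0.    0.16  0.18 -0.03  0.3 ]
[ 0.44 -0.02  0.12  0.83 -0.01 -0.55  0.26 -0.01  0.15  0.19 -0.02  0.29]
```

View pics/w12.png

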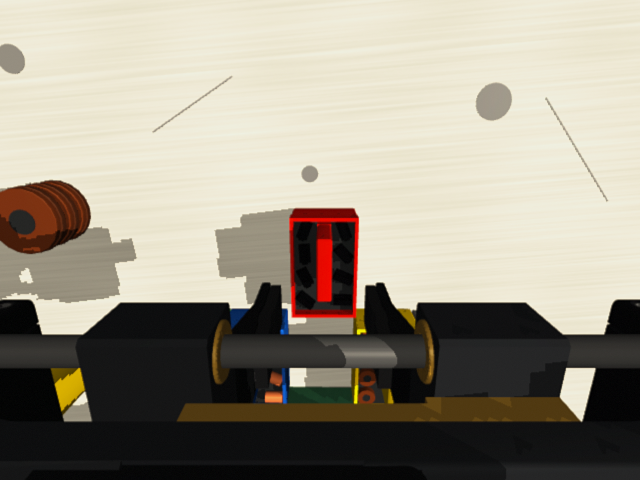

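```bash
python3 - <<'E'
from plan import *
from station import r,optics
q0=r.sense()["joints"]; R=rackR(55,RACK[2]); q1,e=ik(rk(-110-33,0,76)+(.0187-.09)*R[:,2],R,[-34,10,-54,-130,-34,63])
Q=bowpath(q0,q1,24,[0,-10,0,0,0,0]); np.save("Q3.npy",Q); prows(rowsfrom(Q,.04)[:12])
E
```

```text
[[0.0219,0.0017,0.0091],[-4.73,0.04,-2.26],0.040],
[[0.0199,0.0043,0.0078],[-4.63,-0.70,-2.19],0.040],
[[0.0177,0.0065,0.0068],[-4.42,-1.40,-2.12],0.040],
[[0.0152,0.0082,0.0061],[-4.12,-2.03,-2.05],0.040],
[[0.0126,0.0094,0.0055],[-3.73,-2.59,-1.98],0.040],
[[0.0099,0.0101,0.0050],[-3.28,-3.06,-1.91],0.040],
[[0.0073,0.0103,0.0047],[-2.76,-3.45,-1.83],0.040],
[[0.0048,0.0099,0.0045],[-2.21,-3.75,-1.73],0.040],
[[0.0025,0.0090,0.0043],[-1.61,-3.96,-1.63],0.040],
[[0.0005,0.0078,0.0042],[-1.00,-4.08,-1.52],0.040],
[[-0.0012,0.0061,0.0042],[-0.37,-4.10,-1.39],0.040],
[[-0.0025,0.0042,0.0041],[0.26,-4.04,-1.27],0.040],
```

Call:
carry_out(commands=[[[0.0219,0.0017,0.0091],[-4.73,0.04,-2.26],0.04],[[0.0199,0.0043,0.0078],[-4.63,-0.7,-2.19],0.04],[[0.0177,0.0065,0.0068],[-4.42,-1.4,-2.12],0.04],[[0.0152,0.0082,0.0061],[-4.12,-2.03,-2.05],0.04],[[0.0126,0.0094,0.0055],[-3.73,-2.59,-1.98],0.04],[[0.0099,0.0101,0.005],[-3.28,-3.06,-1.91],0.04],[[0.0073,0.0103,0.0047],[-2.76,-3.45,-1.83],0.04],[[0.0048,0.0099,0.0045],[-2.21,-3.75,-1.73],0.04],[[0.0025,0.009,0.0043],[-1.61,-3.96,-1.63],0.04],[[0.0005,0.0078,0.0042],[-1.0,-4.08,-1.52],0.04],[[-0.0012,0.0061,0.0042],[-0.37,-4.1,-1.39],0.04],[[-0.0025,0.0042,0.0041],[0.26,-4.04,-1.27],0.04]])

```text
time_s: 18.88
tcp_pos: [0.3826, 0.0632, 0.1726]
ee_rot: [[-0.754, -0.385, 0.532], [-0.002, 0.811, 0.585], [-0.656, 0.44, -0.613]]
wrist_force: [-0.4, -0.2, -0.4]
gripper_width: 0.457
```

```bash
python3 - <<'E'
from plan import *
from station import r
st=r.sense();show(st);q0=st["joints"];Q=np.load("Q3.npy"); print(np.round(Q[12],1))
Q=bowpath(q0,Q[-1],12,[0,-4,0,0,0,0])
for q in Q[::3]:
        p,R=fk(q); cam=p+R@[.082,0,-.162]; w=p-R[:,2]*.306; print(np.round(np.r_[p,R[:,2],cam,w],2))
prows(rowsfrom(Q,.04))
E
```

```text
t18.88 j [-13.8  -1.8 -37.1 -67.9 -48.6 -16.9] p [0.3826 0.0632 0.1726] g [0.3727 0.0523 0.1841] z [ 0.532  0.585 -0.613] F [-0.4 -0.2 -0.4] M [-1.23  1.17  0.1 ] w 0.457
[-10.7  -1.5 -37.2 -64.4 -45.8 -23.3]
[ 0.38  0.06  0.17  0.53  0.58 -0.61  0.23 -0.03  0.22  0.22 -0.12  0.36]
[ 0.4   0.06  0.18  0.7   0.49 -0.51  0.24 -0.01  0.2   0.19 -0.09  0.34]
[ 0.42  0.05  0.18  0.83  0.33 -0.46  0.25 -0.    0.18  0.17 -0.05  0.32]
[ 0.44  0.01  0.16  0.87  0.12 -0.48  0.26 -0.01  0.16  0.17 -0.03  0.3 ]
[ 0.44 -0.04  0.12  0.82 -0.07 -0.57  0.26 -0.02  0.14  0.19 -0.01  0.29]
[[-0.0061,0.0011,0.0033],[1.47,-4.00,-1.35],0.040],
[[-0.0065,-0.0010,0.0029],[2.03,-3.74,-1.27],0.040],
[[-0.0062,-0.0034,0.0028],[2.53,-3.36,-1.15],0.040],
[[-0.0053,-0.0058,0.0029],[2.96,-2.88,-1.00],0.040],
[[-0.0039,-0.0082,0.0032],[3.34,-2.30,-0.82],0.040],
[[-0.0019,-0.0104,0.0036],[3.64,-1.66,-0.63],0.040],
[[0.0004,-0.0124,0.0041],[3.86,-0.97,-0.44],0.040],
[[0.0029,-0.0140,0.0047],[3.99,-0.25,-0.27],0.040],
[[0.0055,-0.0153,0.0052],[4.04,0.48,-0.13],0.040],
[[0.0080,-0.0162,0.0057],[4.01,1.18,-0.03],0.040],
[[0.0103,-0.0166,0.0061],[3.90,1.83,0.03],0.040],
[[0.0123,-0.0168,0.0063],[3.72,2.41,0.06],0.040],
```

Call:
carry_out(commands=[[[-0.0061,0.0011,0.0033],[1.47,-4.0,-1.35],0.04],[[-0.0065,-0.001,0.0029],[2.03,-3.74,-1.27],0.04],[[-0.0062,-0.0034,0.0028],[2.53,-3.36,-1.15],0.04],[[-0.0053,-0.0058,0.0029],[2.96,-2.88,-1.0],0.04],[[-0.0039,-0.0082,0.0032],[3.34,-2.3,-0.82],0.04],[[-0.0019,-0.0104,0.0036],[3.64,-1.66,-0.63],0.04],[[0.0004,-0.0124,0.0041],[3.86,-0.97,-0.44],0.04],[[0.0029,-0.014,0.0047],[3.99,-0.25,-0.27],0.04],[[0.0055,-0.0153,0.0052],[4.04,0.48,-0.13],0.04],[[0.008,-0.0162,0.0057],[4.01,1.18,-0.03],0.04],[[0.0103,-0.0166,0.0061],[3.9,1.83,0.03],0.04],[[0.0123,-0.0168,0.0063],[3.72,2.41,0.06],0.04]])

```text
time_s: 19.88
tcp_pos: [0.4449, -0.0477, 0.1258]
ee_rot: [[-0.545, 0.118, 0.83], [0.035, 0.992, -0.118], [-0.838, -0.035, -0.544]]
wrist_force: [0.0, 0.1, 0.6]
gripper_width: 0.458
```

```bash
python3 - <<'E'
from plan import *
from station import r,optics
st=r.sense();show(st); rackpose(st)
d=optics.capture("wrist"); cv2.imwrite("pics/w13.png",d["img"][:,:,::-1]); np.savez("w13.npz",**d)
E
```

```text
t19.88 j [ -38.4    7.   -56.  -133.1  -35.5   69.1] p [ 0.4449 -0.0477  0.1258] g [ 0.4293 -0.0455  0.136 ] z [ 0.83  -0.118 -0.544] F [0.  0.1 0.6] M [0.21 1.69 0.07] w 0.458
rack grasp xyz mm [-212.2   -9.5  136. ] toolyaw-rack deg -1.63
```

View pics/w13.png

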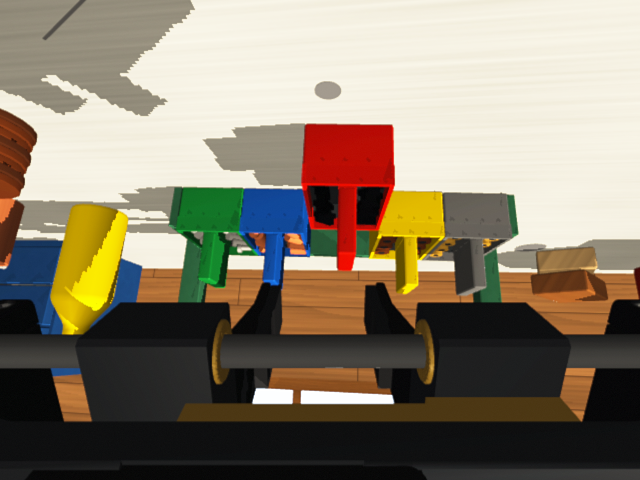

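```bash
python3 -c "
from h import *
im=cv2.imread('pics/w13.png'); crop(im,230,115,220,175,3,'w13a.png')"
```

```text
(no output)
```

View pics/w13a.png

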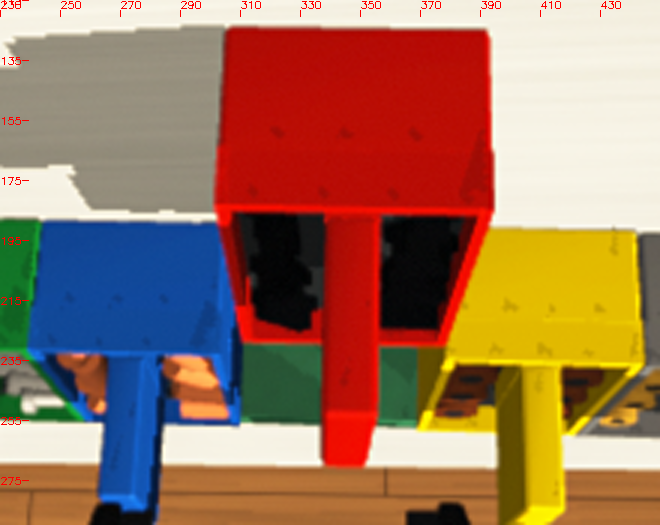

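```bash
python3 - <<'E'
from h import *
W=load("w13.npz"); m=1e-3
def rr(q):
    c,s=np.cos(RACK[2]),np.sin(RACK[2]); d=q[:2]-RACK[:2]; return np.round([1e3*(c*d[0]+s*d[1]),1e3*(-s*d[0]+c*d[1]),np.degrees(q[2]-RACK[2])],1)
def F(n,P,p,g):
    q,e=fit([(W,np.array(P)*m,np.array(p,float))],g); print(n,q,rr(q),np.round(e,1).tolist()); return q
F("red",[(-47.5,-30,0),(-47.5,30,0),(-47.5,-30,45),(-47.5,30,45),(-42,-6,90),(-42,6,90)],[(305.3,125),(392.7,125),(302,184),(394,184.7),(338.3,252.3),(355.7,252.3)],[.532,-.045,-.09])
F("blue",[(-47.5,-30,45),(-47.5,-30,0),(47.5,30,45)],[(240.7,231.7),(243.3,189),(310,256.7)],[.63,-.11,-.09])
F("yellow",[(-47.5,30,45),(-47.5,30,0),(47.5,-30,45)],[(443.3,236.7),(441.7,192.3),(369.3,258.3)],[.63,.01,-.09])
E
```

```text
red [ 0.53192705 -0.04173084 -0.06254945] [-110.3    3.4    1.5] [[-0.5, -0.8], [0.8, -0.9], [-0.5, 0.7], [0.8, 0.8], [-1.4, 2.5], [0.4, 2.9]]
blue [ 0.63459631 -0.11951495 -0.08486789] [ -1.1 -64.9   0.3] [[-1.0, 0.6], [0.9, -0.9], [0.1, 1.0]]
yellow [ 0.64524233  0.00927394 -0.08300864] [-2.  64.4  0.4] [[0.5, 0.4], [-0.5, -0.6], [-0.1, 0.9]]
```

```bash
python3 - <<'E'
from h import *
from station import r
st=r.sense(); R=rackR(55,RACK[2]); g=rk(-143,2.7,77); rows(st,g-.075*R[:,2],R,3,True)
E
```

```text
n 3 row [np.float64(0.0026), np.float64(0.0048), np.float64(0.0047)] [np.float64(-0.88), np.float64(0.55), np.float64(0.19)] mm/row 7.2
```

Call:
carry_out(commands=[[[0.0026,0.0048,0.0047],[-0.88,0.55,0.19],0.04],[[0.0026,0.0048,0.0047],[-0.88,0.55,0.19],0.04],[[0.0026,0.0048,0.0047],[-0.88,0.55,0.19],0.04]])

```text
time_s: 20.18
tcp_pos: [0.4538, -0.0353, 0.1096]
ee_rot: [[-0.57, 0.087, 0.817], [0.052, 0.996, -0.069], [-0.82, 0.003, -0.572]]
wrist_force: [-1.1, -0.1, -1.2]
gripper_width: 0.464
```

```bash
python3 - <<'E'
from h import *
from station import r
st=r.sense(); show(st);rackpose(st);R=rackR(55,RACK[2]); g=rk(-143,2.7,77); rows(st,g,R,7,True)
E
```

```text
t20.18 j [ -36.1   10.2  -54.7 -132.7  -35.4   67.5] p [ 0.4538 -0.0353  0.1096] g [ 0.4385 -0.034   0.1203] z [ 0.817 -0.069 -0.572] F [-1.1 -0.1 -1.2] M [ 0.13  1.74 -0.05] w 0.464
rack grasp xyz mm [-204.     2.8  120.3] toolyaw-rack deg 0.15
n 7 row [np.float64(0.0001), np.float64(-0.0001), np.float64(0.0107)] [np.float64(0.03), np.float64(0.02), np.float64(-0.01)] mm/row 10.7
```

Call:
carry_out(commands=[[[0,0,0.0107],[0,0,0],0.04],[[0,0,0.0107],[0,0,0],0.04],[[0,0,0.0107],[0,0,0],0.04],[[0,0,0.0107],[0,0,0],0.04],[[0,0,0.0107],[0,0,0],0.04],[[0,0,0.0107],[0,0,0],0.04]])

```text
time_s: 20.68
tcp_pos: [0.5142, -0.0339, 0.0752]
ee_rot: [[-0.559, 0.066, 0.826], [0.039, 0.998, -0.053], [-0.828, 0.003, -0.561]]
wrist_force: [-1.5, -0.6, 0.0]
gripper_width: 0.461
```

```bash
python3 - <<'E'
from h import *
from station import r,optics
st=r.sense(); show(st);rackpose(st);R=rackR(55,RACK[2]); g=rk(-143,2.7,77); rows(st,g,R,1,True)
d=optics.capture("wrist"); cv2.imwrite("pics/w14.png",d["img"][:,:,::-1]); np.savez("w14.npz",**d)
E
```

```text
t20.68 j [ -33.6   23.4  -53.7 -144.3  -45.    80.8] p [ 0.5142 -0.0339  0.0752] g [ 0.4988 -0.0329  0.0857] z [ 0.826 -0.053 -0.561] F [-1.5 -0.6  0. ] M [0.11 1.76 0.02] w 0.461
rack grasp xyz mm [-144.1    9.3   85.7] toolyaw-rack deg 1.37
n 1 row [np.float64(0.007), np.float64(-0.007), np.float64(0.0057)] [np.float64(1.22), np.float64(0.89), np.float64(0.65)] mm/row 11.4
```

View pics/w14.png

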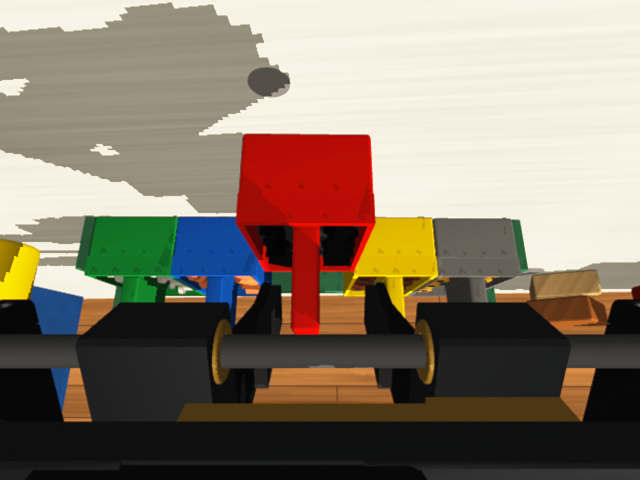

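Call:
carry_out(commands=[[[0.003,-0.0035,0.0028],[0.6,0.45,0.3],0.04],[[0.003,-0.0035,0.0025],[0.5,0.4,0.3],0.04],[[0,0,0],[0,0,0],0.035]])

```text
time_s: 20.98
tcp_pos: [0.5175, -0.0397, 0.0658]
ee_rot: [[-0.571, 0.083, 0.817], [0.049, 0.997, -0.067], [-0.819, 0.002, -0.573]]
wrist_force: [-0.5, 0.3, -0.7]
gripper_width: 0.437
```

```bash
python3 - <<'E'
from h import *
from station import r,optics
st=r.sense(); show(st);rackpose(st);R=rackR(55,RACK[2]); g=rk(-143,2.7,77); rows(st,g,R,1,True)
E
```

```text
t20.98 j [ -33.8   25.   -53.8 -146.   -45.5   82.3] p [ 0.5175 -0.0397  0.0658] g [ 0.5023 -0.0384  0.0765] z [ 0.817 -0.067 -0.573] F [-0.5  0.3 -0.7] M [0.12 1.7  0.03] w 0.437
rack grasp xyz mm [-140.2    4.1   76.5] toolyaw-rack deg 0.39
n 1 row [np.float64(0.0012), np.float64(-0.0015), np.float64(-0.0026)] [np.float64(0.39), np.float64(0.03), np.float64(0.13)] mm/row 3.2
```

Call:
carry_out(commands=[[[0,-0.001,-0.0015],[0.3,0,0.1],0.01],[[0,0,0],[0,0,0],0.0],[[0,0,0],[0,0,0],0.0],[[0,0,0],[0,0,0],0.0],[[0,0,0],[0,0,0],0.0],[[0,0,0],[0,0,0],0.0]])

```text
time_s: 21.48
tcp_pos: [0.5148, -0.0403, 0.068]
ee_rot: [[-0.57, 0.088, 0.817], [0.051, 0.996, -0.072], [-0.82, -0.0, -0.573]]
wrist_force: [0.6, -0.1, -1.8]
gripper_width: 0.135
```

```bash
python3 - <<'E'
from h import *
from station import r,optics
st=r.sense(); show(st);rackpose(st)
d=optics.capture("wrist"); cv2.imwrite("pics/w15.png",d["img"][:,:,::-1]); np.savez("w15.npz",**d)
R=rackR(55,RACK[2]); rows(st,rk(-34,.5,78),R,24,True)
E
```

```text
t21.48 j [ -34.    24.5  -54.3 -146.2  -45.5   82.4] p [ 0.5148 -0.0403  0.068 ] g [ 0.4995 -0.0389  0.0787] z [ 0.817 -0.072 -0.573] F [ 0.6 -0.1 -1.8] M [0.31 1.99 0.14] w 0.135
rack grasp xyz mm [-142.9    3.3   78.7] toolyaw-rack deg 0.06
n 24 row [np.float64(-0.0026), np.float64(-0.0001), np.float64(0.0037)] [np.float64(0.0), np.float64(0.0), np.float64(0.0)] mm/row 4.5
```

View pics/w15.png

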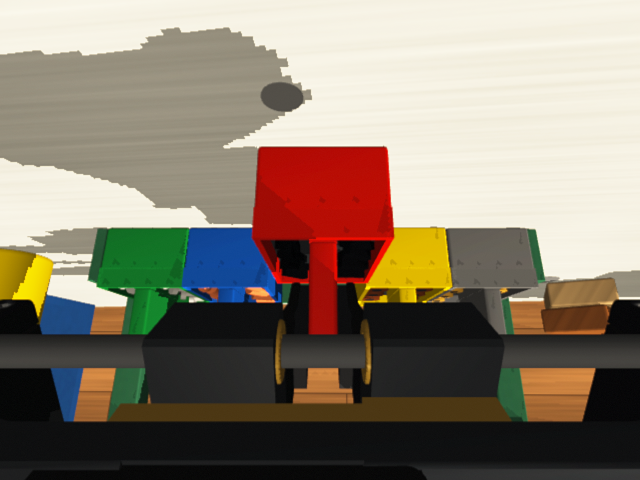

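Call:
carry_out(commands=[[[0,-0.0015,0],[0,0,0],0.0],[[-0.0005,-0.0015,0.001],[0,0,0],0.0],[[-0.001,-0.001,0.0015],[0,0,0.05],0.0]])

```text
time_s: 21.78
tcp_pos: [0.5157, -0.0425, 0.068]
ee_rot: [[-0.57, 0.085, 0.817], [0.05, 0.996, -0.068], [-0.82, 0.002, -0.573]]
wrist_force: [-3.9, 1.1, 2.8]
gripper_width: 0.132
```

```bash
cat > ck.py <<'E'
from h import *
import sys
from station import r
x,y,n=map(float,sys.argv[1:4]); z=float(sys.argv[4]) if len(sys.argv)>4 else 78
st=r.sense(); show(st);rackpose(st); rows(st,rk(x,y,z),rackR(55,RACK[2]),int(n),True)
E
python3 ck.py -34 -.2 20
```

```text
t21.78 j [ -34.2   24.4  -53.7 -145.3  -45.    81.6] p [ 0.5157 -0.0425  0.068 ] g [ 0.5004 -0.0412  0.0787] z [ 0.817 -0.068 -0.573] F [-3.9  1.1  2.8] M [0.32 1.6  0.28] w 0.132
rack grasp xyz mm [-141.7    1.1   78.7] toolyaw-rack deg 0.27
n 20 row [np.float64(-0.0031), np.float64(-0.0001), np.float64(0.0044)] [np.float64(0.01), np.float64(0.0), np.float64(0.0)] mm/row 5.4
```

Call:
carry_out(commands=[[[-0.0031,-0.0007,0.0043],[0,0,0.1],0.0],[[-0.0031,-0.0007,0.0043],[0,0,0.1],0.0],[[-0.0031,-0.0007,0.0043],[0,0,0.1],0.0],[[-0.0031,-0.0007,0.0043],[0,0,0.1],0.0]])

```text
time_s: 22.12
tcp_pos: [0.5359, -0.0464, 0.0681]
ee_rot: [[-0.571, 0.088, 0.816], [0.057, 0.996, -0.067], [-0.819, 0.008, -0.574]]
wrist_force: [-3.3, 0.5, 2.0]
gripper_width: 0.134
```

```bash
python3 ck.py -34 -.2 16; python3 - <<'E'
from h import *
from station import optics
d=optics.capture("wrist"); cv2.imwrite("pics/w16.png",d["img"][:,:,::-1])
E
```

```text
t22.12 j [ -32.4   24.4  -50.6 -145.4  -42.1   79. ] p [ 0.5359 -0.0464  0.0681] g [ 0.5207 -0.0452  0.0789] z [ 0.816 -0.067 -0.574] F [-3.3  0.5  2. ] M [0.1  1.79 0.07] w 0.134
rack grasp xyz mm [-121.2   -1.    78.9] toolyaw-rack deg 0.08
n 16 row [np.float64(-0.0031), np.float64(0.0), np.float64(0.0045)] [np.float64(0.02), np.float64(-0.0), np.float64(-0.02)] mm/row 5.5
```

View pics/w16.png

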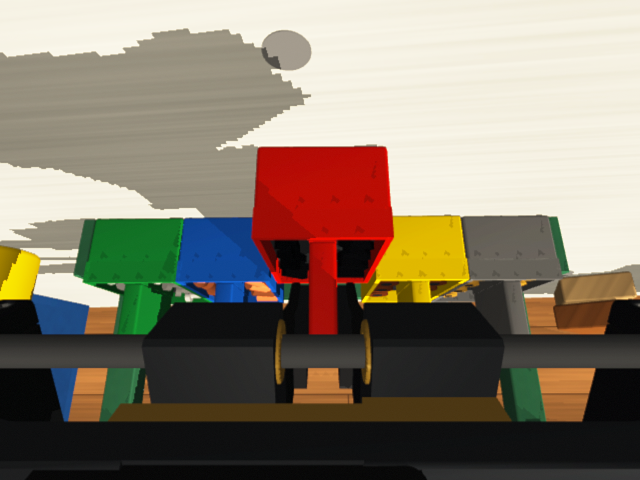

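Sliding in well, laterally centred. Continue.

Call:
carry_out(commands=[[[-0.0031,-0.0002,0.0044],[0,0,0.03],0.0],[[-0.0031,-0.0002,0.0044],[0,0,0.03],0.0],[[-0.0031,-0.0002,0.0044],[0,0,0.03],0.0],[[-0.0031,-0.0002,0.0044],[0,0,0.03],0.0],[[-0.0031,-0.0002,0.0044],[0,0,0.03],0.0]])

```text
time_s: 22.58
tcp_pos: [0.5657, -0.0505, 0.0682]
ee_rot: [[-0.571, 0.09, 0.816], [0.06, 0.996, -0.068], [-0.819, 0.01, -0.574]]
wrist_force: [-4.3, 0.8, 1.6]
gripper_width: 0.137
```

```bash
python3 ck.py -34 -.2 11
```

```text
t22.58 j [ -30.1   25.   -46.5 -146.   -38.8   76.8] p [ 0.5657 -0.0505  0.0682] g [ 0.5504 -0.0493  0.0789] z [ 0.816 -0.068 -0.574] F [-4.3  0.8  1.6] M [0.03 1.72 0.06] w 0.137
rack grasp xyz mm [-91.2  -2.4  78.9] toolyaw-rack deg -0.02
n 11 row [np.float64(-0.0029), np.float64(0.0002), np.float64(0.0043)] [np.float64(0.03), np.float64(-0.0), np.float64(-0.04)] mm/row 5.2
```

Call:
carry_out(commands=[[[-0.003,0.0004,0.0043],[0.05,0,0],0.0],[[-0.003,0.0004,0.0043],[0.05,0,0],0.0],[[-0.003,0.0004,0.0043],[0.05,0,0],0.0],[[-0.003,0.0002,0.0043],[0.05,0,0],0.0],[[-0.003,0.0002,0.0043],[0.05,0,0],0.0]])

```text
time_s: 23.0
tcp_pos: [0.5951, -0.0516, 0.0681]
ee_rot: [[-0.571, 0.094, 0.816], [0.06, 0.996, -0.073], [-0.819, 0.007, -0.574]]
wrist_force: [-2.8, 0.1, 2.8]
gripper_width: 0.137
```

```bash
python3 ck.py -34 -.2 6; python3 - <<'E'
from h import *
from station import optics
d=optics.capture("wrist"); cv2.imwrite("pics/w17.png",d["img"][:,:,::-1])
E
```

```text
t23.00 j [ -27.8   26.   -43.  -147.7  -36.2   75.9] p [ 0.5951 -0.0516  0.0681] g [ 0.5798 -0.0502  0.0788] z [ 0.816 -0.073 -0.574] F [-2.8  0.1  2.8] M [-0.03  1.76 -0.04] w 0.137
rack grasp xyz mm [-61.8  -0.7  78.8] toolyaw-rack deg -0.26
n 6 row [np.float64(-0.0025), np.float64(0.0001), np.float64(0.0039)] [np.float64(0.0), np.float64(-0.01), np.float64(-0.08)] mm/row 4.6
```

View pics/w17.png

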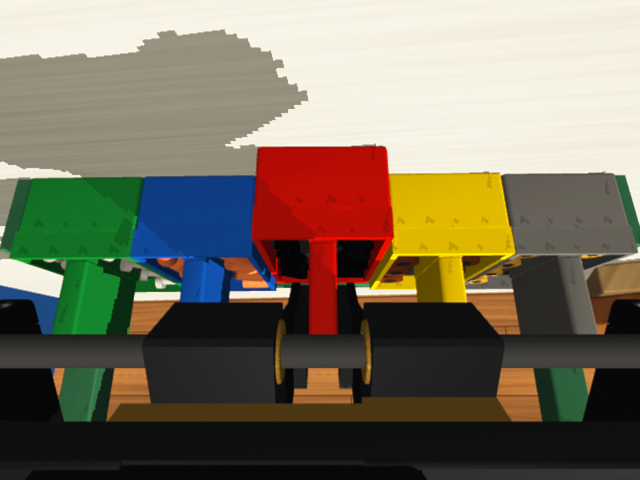

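Call:
carry_out(commands=[[[-0.003,0.0001,0.0043],[0,0,-0.05],0.0],[[-0.003,0.0001,0.0043],[0,0,-0.05],0.0],[[-0.003,0.0001,0.0043],[0,0,-0.05],0.0],[[-0.002,0.0001,0.0028],[0,0,-0.05],0.0]])

```text
time_s: 23.38
tcp_pos: [0.6166, -0.0532, 0.0681]
ee_rot: [[-0.571, 0.092, 0.816], [0.057, 0.996, -0.073], [-0.819, 0.004, -0.574]]
wrist_force: [-2.4, -1.1, 2.2]
gripper_width: 0.139
```

```bash
python3 ck.py -32 -.2 4
```

```text
t23.38 j [ -26.4   26.7  -40.1 -148.   -34.1   74.9] p [ 0.6166 -0.0532  0.0681] g [ 0.6013 -0.0519  0.0788] z [ 0.816 -0.073 -0.574] F [-2.4 -1.1  2.2] M [-0.01  1.76 -0.08] w 0.139
rack grasp xyz mm [-40.3  -0.5  78.8] toolyaw-rack deg -0.16
n 4 row [np.float64(-0.001), np.float64(0.0001), np.float64(0.0018)] [np.float64(0.0), np.float64(-0.01), np.float64(-0.08)] mm/row 2.1
```

Call:
carry_out(commands=[[[-0.0017,0.0001,0.0025],[0,0,-0.05],0.0],[[-0.0017,0.0001,0.0025],[0,0,-0.05],0.0],[[-0.0015,0,0.0021],[0,0,0],0.0]])

```text
time_s: 23.63
tcp_pos: [0.6262, -0.0537, 0.0681]
ee_rot: [[-0.571, 0.091, 0.816], [0.055, 0.996, -0.073], [-0.819, 0.003, -0.574]]
wrist_force: [-4.6, 0.2, 3.4]
gripper_width: 0.137
```

```bash
python3 ck.py -32 -.2 4
```

```text
t23.63 j [ -25.8   27.1  -38.8 -148.1  -33.3   74.5] p [ 0.6262 -0.0537  0.0681] g [ 0.6109 -0.0524  0.0788] z [ 0.816 -0.073 -0.574] F [-4.6  0.2  3.4] M [0.11 1.7  0.01] w 0.137
rack grasp xyz mm [-30.7  -0.1  78.8] toolyaw-rack deg -0.08
n 4 row [np.float64(0.0003), np.float64(-0.0), np.float64(-0.0002)] [np.float64(0.01), np.float64(-0.0), np.float64(-0.05)] mm/row 0.4
```

Call:
carry_out(commands=[[[-0.0011,0,0.0016],[0,0,0],0.0],[[-0.0011,0,0.0016],[0,0,0],0.0]])

```text
time_s: 23.8
tcp_pos: [0.6262, -0.0538, 0.0679]
ee_rot: [[-0.574, 0.091, 0.814], [0.054, 0.996, -0.073], [-0.817, 0.003, -0.576]]
wrist_force: [-17.2, -3.8, 11.8]
gripper_width: 0.134
```

```bash
python3 ck.py -32 -.2 4
```

```text
t23.80 j [ -25.7   27.   -38.6 -147.9  -32.8   74.2] p [ 0.6262 -0.0538  0.0679] g [ 0.611  -0.0524  0.0787] z [ 0.814 -0.073 -0.576] F [-17.2  -3.8  11.8] M [-0.87  1.37 -1.33] w 0.134
rack grasp xyz mm [-30.6  -0.1  78.7] toolyaw-rack deg -0.08
n 4 row [np.float64(0.0003), np.float64(-0.0), np.float64(-0.0002)] [np.float64(0.01), np.float64(-0.05), np.float64(-0.04)] mm/row 0.4
```

Call:
carry_out(commands=[[[0,0,0],[0,0,0],0.0],[[0,0,0],[0,0,0],0.02],[[0,0,0],[0,0,0],0.04],[[0,0,0],[0,0,0],0.04],[[0,0,-0.008],[0,0,0],0.04],[[0,0,-0.015],[0,0,0],0.04],[[0,0,-0.02],[0,0,0],0.04],[[0,0,-0.02],[0,0,0],0.04],[[0,0,-0.02],[0,0,0],0.04],[[0,0,-0.015],[0,0,0],0.04],[[0,0,0],[0,0,0],0.04]])

```text
time_s: 24.72
tcp_pos: [0.5441, -0.048, 0.1262]
ee_rot: [[-0.574, 0.094, 0.814], [0.057, 0.996, -0.075], [-0.817, 0.004, -0.577]]
wrist_force: [0.7, -0.5, 0.7]
gripper_width: 0.457
```

```bash
python3 - <<'E'
from h import *
from station import r,optics
st=r.sense();show(st);rackpose(st)
d=optics.capture("wrist"); im=d["img"][:,:,::-1].copy(); cv2.imwrite("pics/w18.png",im); np.savez("w18.npz",**d)
crop(im,150,140,380,170,2,"w18a.png")
d=optics.capture("side"); cv2.imwrite("pics/s2.png",d["img"][:,:,::-1])
crop(d["img"][:,:,::-1].copy(),240,215,125,80,6,"s2a.png")
E
```

```text
t24.72 j [ -26.5   12.3  -41.5 -133.   -23.8   57.9] p [ 0.5441 -0.048   0.1262] g [ 0.5288 -0.0466  0.1369] z [ 0.814 -0.075 -0.577] F [ 0.7 -0.5  0.7] M [0.16 1.66 0.02] w 0.457
rack grasp xyz mm [-113.    -1.7  136.9] toolyaw-rack deg -0.29
```

View pics/w18.png

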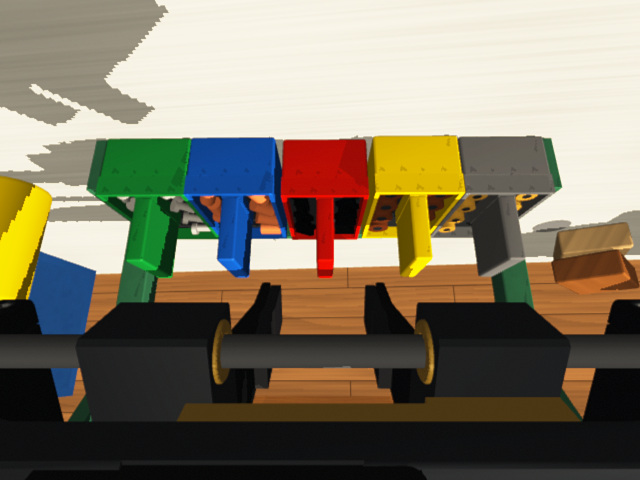

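View pics/s2a.png

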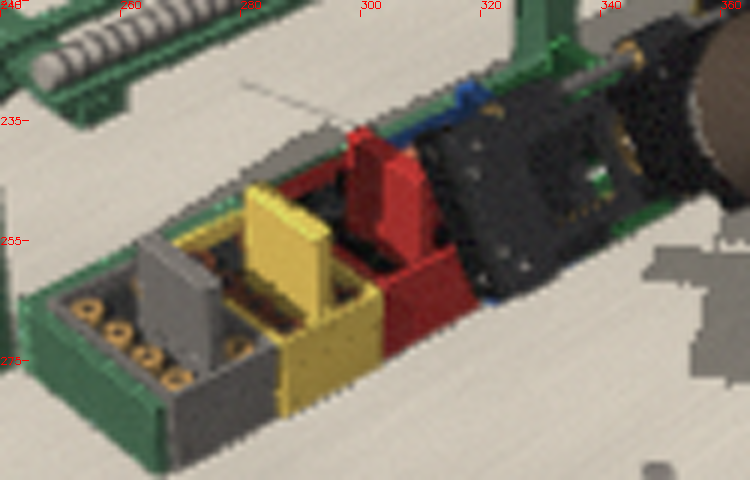

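View pics/w18a.png

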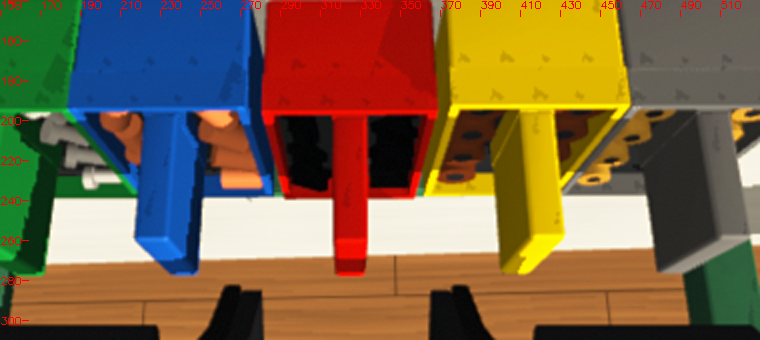

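```bash
python3 - <<'E'
from h import *
W=load("w18.npz"); m=1e-3
def rr(q):
    c,s=np.cos(RACK[2]),np.sin(RACK[2]); d=q[:2]-RACK[:2]; return np.round([1e3*(c*d[0]+s*d[1]),1e3*(-s*d[0]+c*d[1]),np.degrees(q[2]-RACK[2])],1)
C=[(-47.5,-30,45),(-47.5,30,45),(47.5,-30,45),(47.5,30,45)]
for n,idx,px in [("red",[0,1,2,3],[(262,110),(437,110),(283,198),(417,198)]),("blue",[0,1,3],[(70,110),(252,109),(273,197)]),("yellow",[0,1,2],[(446,108),(630,107),(425,197)])]:
    p=np.array(px)/2+[150,140]; q,e=fit([(W,np.array(C)[idx]*m,p)],[*RACK]); print(n,rr(q),np.round(e,1).tolist())
im=cv2.imread("pics/w18.png")
for y in (-65,0,65):
    for P in (C,[(a,b,0) for a,b,_ in C[:2]]):
        for u in proj(W,[rk(a,b+y,z) for a,b,z in P]): cv2.circle(im,tuple(np.round(u).astype(int)),2,(255,0,255),-1)
for s in (-1,1):
  for u in proj(W,[rk(47.5,156*s,40),rk(-47.5,156*s,40)]): cv2.circle(im,tuple(np.round(u).astype(int)),2,(255,255,0),-1)
crop(im,80,120,480,140,1,"x.png"); cv2.imwrite("pics/w18o.png",cv2.resize(im[120:290,80:570],None,fx=1.6,fy=1.6))
E
```

```text
red [-1.5  0.   0.1] [[-0.4, 0.1], [0.5, -0.4], [0.8, 0.5], [-1.1, 0.1]]
blue [ -3.1 -64.4  -0.9] [[0.9, -0.7], [-1.0, -0.1], [0.0, 0.6]]
yellow [-2.9 64.1  0.8] [[1.3, -0.1], [-1.4, -0.6], [0.0, 0.3]]
```

View pics/w18o.png

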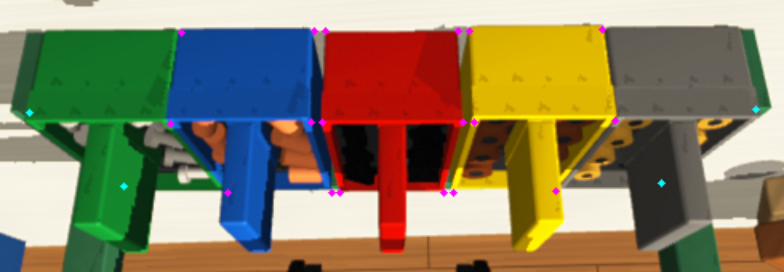

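```bash
python3 - <<'E'
from station import workorder
print(workorder.finish_job())
E
```

```text
the job is handed in; nothing more can be done
None
```

The red caddy is in the rack between blue and yellow, against the back rail and let go. I handed the job in at about 25 s of robot time.

**What I did**
- **Opening the gap:** I gripped blue by its fin and moved it about 30 mm, pushing green almost to its cheek. I then moved yellow about 38 mm, pushing grey until it touched its cheek at about 31 N. From the images, the blue and yellow centres stood about 129 mm apart.
- **Bringing red over:** I lifted red with the gripper pointing down, set it in front of the gap, and gripped it again with the gripper tilted 55°.
- **Sliding it in:** I pushed red in until it met the rail at about 17 N along the rack, then let go and backed the gripper out.

**Last checks, from the wrist picture after letting go**

| Caddy | x in rack (mm) | y in rack (mm) | Angle to rack |
|---|---|---|---|
| Red | −1.5 | 0 | 0.1° |
| Blue | −3 | −64 | −0.9° |
| Yellow | −3 | +64 | 0.8° |

- **Green and grey:** these were only checked by eye. They look flat and straight in their ends of the row.
- **Loose things:** I kept the arm clear of all of them and saw none moved, but did not measure them again.
- **Disagreement:** before red was pushed in, fits from two views put blue and yellow at x −1 to −2 mm, against −3 mm at the end. That is within the measuring error. No check failed.

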